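# Set up the sweet dispenser over the candy box

## Robot

A 7-joint arm with a two-finger parallel gripper is mounted at the origin on the work surface. World frame = base frame: x ahead of the robot, y to its left, z up, the work surface at z = 0. Lengths are in m, angles in rad, forces in N, time in s.
With the tool pointing down it reaches from about 0.425 to 0.875 m from the base axis. Payload 4.7 kg.
Tool frame: the origin (TCP) lies midway between the tips of the shut fingers; the grasp point (between the pads) lies 19 mm behind it; x points along the fingers, z is the direction in which the jaws open and shut, and the axes are right-handed (so a half turn about x gives the same grasp; the last joint's range is limited). The gripper opens to 87 mm and grips with 3 to 60 N. Pads are 19 mm wide; open, the fingers measure 117 mm over their backs; the gripper's body (75 mm by 190 mm) begins 51 mm behind the grasp point.
Start: joints at [1.307, 0.321, -0.07, 1.45, 0.023, 1.371, -0.057], TCP at [0.178, -0.625, 0.223] pointing down, gripper open.
Joint ranges: [-2.86, 2.86], [-0.3, 2.09], [-1.38, 1.24], [0.06, 2.45], [-1.56, 4.7], [0.09, 2.05], [-2.69, 2.69]. Speed limits (rad/s): [2.57, 2.57, 3.14, 3.14, 3.14, 3.14, 3.14].

## Interface

Orientations are given as a rotation vector (axis times angle).
In Python, from bench import ctrl gives the robot as it stands.
- The arm moves only by the shell command python3 -m pendant 'ROWS' [OPENING] [FORCE]. ROWS is JSON, a list of rows, each an object with "travel": the shift along the tool's x, y, z in m, a list of three; "twist": the turn about the tool's x in rad. In form: [{"travel": [x, y, z], "twist": twist}, ...]. A call has 1 to 10 rows; each row is the pose to reach, as a shift and turn from the pose measured when the call began, along the tool's axes at that moment; what a row does not reach only later rows make up. A row lasts 1/8 s, in which the tool goes at most 62.5 mm and 10.7 degrees, less where a joint would pass 70% of its speed; a pose out of reach is approached as far as the arm can. A call with a gripper value outside its range is refused whole. OPENING is the opening, from -1 (shut) to 1 (fully open), so that 0 is half open, set as the call begins (- or left out, the last holds). The fingers move at their own pace and stop on an object; FORCE is the grip in N (left out, the last holds). Time passes only in rows, so rows that repeat a pose let the fingers close. It gives the time, the measured TCP pose, the force and the opening at its end, in the units of the state.
- ctrl.get_state(): the state, without advancing time (a new reading comes with each control period).
- ctrl.get_image(name): name is "scene" or "top" or "wrist"; returns the picture (384x512x3 uint8, red, green, blue); there is no depth.
- ctrl.camera_model(name): a dict with "K" (3x3 intrinsics, pixels), "distortion" ([k1, k2, p1, p2, k3] as OpenCV has them; the pictures are not rectified), "rvec" (rotation vector, rad) and "tvec" (3), from world to camera coordinates, as OpenCV has them; the wrist camera has in their place "T_tool_cam" (4x4, takes a point from camera to tool coordinates, whose origin is the TCP and whose axes are the tool frame's). Camera axes: x right, y down, z forward; pixel columns grow to the right and rows downward; lengths in m; the calibration is good to about 2 mm. A picture is of the moment at which its call begins: read the wrist's pose just before it. camera_model takes no time and is no camera call.
- ctrl.close_job(): hands the job in, once; it reports no verdict.
The state is a dict: "time": time; "joint_positions": joint angles; "qd": joint speeds; "joint_torque": joint torques, N m; "position": TCP position; "tool_rot": TCP orientation; "ft_force": force on the tool from outside, world axes, zero at the start; "torque": the same for the moment, N m; "grip_width": opening from 0.0 (shut) to 1.0 (fully open).
Only numpy, scipy, OpenCV 4.12 (cv2) and the standard library are available. Lean on these libraries where they do the work, as an engineer would, in place of code of your own. Each camera call takes 0.05 s, during which the arm holds its last target.

## Task

Get the sweet dispenser ready to fill the baskets: first lift the clear candy box's lid open until it rests back on its stop, then set every sweet basket upright on the floor of the box (put them down, do not drop them). Only then screw the dispenser's head clockwise until its red chute points straight at the middle of the box, and leave the tureen, cake lifter and press where they are.

Things in the scene. Friction and masses are not known exactly. Their poses are not given: they have to be found in the camera images.
- basket0_mid (a point): aluminium sweet basket, 58 x 58 mm square, 72 mm tall over its fixed handle, 120 g; floor 5 mm thick, open top with walls 32 mm high; a blue handle bar, 12 mm thick (along its x), 58 mm long (along its y) and 14 mm tall, bridges it from wall to wall, spanning heights 58 to 72 mm above its underside. This point is the basket's centre, 36 mm above its underside; z points up out of the basket. There are 2 to 4 baskets; an absent one gives None
- basket1_mid (a point): aluminium sweet basket, 58 x 58 mm square, 72 mm tall over its fixed handle, 120 g; floor 5 mm thick, open top with walls 32 mm high; a blue handle bar, 12 mm thick (along its x), 58 mm long (along its y) and 14 mm tall, bridges it from wall to wall, spanning heights 58 to 72 mm above its underside. This point is the basket's centre, 36 mm above its underside; z points up out of the basket. There are 2 to 4 baskets; an absent one gives None
- basket2_mid (a point): aluminium sweet basket, 58 x 58 mm square, 72 mm tall over its fixed handle, 120 g; floor 5 mm thick, open top with walls 32 mm high; a blue handle bar, 12 mm thick (along its x), 58 mm long (along its y) and 14 mm tall, bridges it from wall to wall, spanning heights 58 to 72 mm above its underside. This point is the basket's centre, 36 mm above its underside; z points up out of the basket. There are 2 to 4 baskets; an absent one gives None
- basket3_mid (a point): aluminium sweet basket, 58 x 58 mm square, 72 mm tall over its fixed handle, 120 g; floor 5 mm thick, open top with walls 32 mm high; a blue handle bar, 12 mm thick (along its x), 58 mm long (along its y) and 14 mm tall, bridges it from wall to wall, spanning heights 58 to 72 mm above its underside. This point is the basket's centre, 36 mm above its underside; z points up out of the basket. There are 2 to 4 baskets; an absent one gives None
- box_middle (a point): clear acrylic candy box, fixed to the sideboard, 170 mm (x) by 180 mm (y) outside, 55 mm high, walls and floor 5 mm; this point is the centre of its inner floor, 5 mm above the sideboard; x points from the grip side of the lid towards the hinge side, y along the hinge, z up. The inside holds four baskets two by two when they stand square with the box
- box_lid (a joint): hinge of the box's clear lid (170 x 180 x 6 mm, 220 g, free-moving): 0 is shut, 1.95 rad is fully open, leaning back on its stop. Let go below about 1.6 rad it falls shut; past that it falls onto the stop and stays
- lid_hinge (a point): middle of the lid's hinge axis, on the box's far rim, 55 mm above the sideboard; the axis runs along this point's y. The lid turns about it so that its near edge swings up and over, away from the robot
- lid_fin (a point): grip point on the dark wooden fin that stands out from the middle of the lid's near edge: 12 mm thick (along the hinge direction), 26 mm tall, standing out 37 mm from the lid's edge; the point lies 193 mm from the hinge axis and 23 mm out from the lid's edge, at the fin's mid height; it moves with the lid
- chute_head (a joint): turn of the dispenser's screw-on head on its pedestal in rad: grows as it is screwed clockwise seen from above (the chute's direction turns by minus the same angle); the head sinks 1.9 mm per rad (12 mm a turn). It turns stiffly (0.1 N m) and stays where it is left. Range 0 to 6.1, the thread's ends; the wanted direction comes only once in that range, at a larger value than at the start
- head_grip (a point): on the turning axis of the dispenser's head, inside the dark wooden grip bar on its top: bar 60 mm long (along this point's x), 14 mm thick (y), 36 mm tall, the point 14 mm below its top edge. x is the direction in which the chute points, z up. The pedestal is fixed to the sideboard; below the bar a wooden disc of 48 mm radius begins 22 mm under the point, with a clear hopper under it
- chute_mouth (a point): end of the red chute (open trough 36 mm wide) that stands out sideways from the dispenser's head, 165 mm from its axis, about 130 mm above the sideboard
- basket0: same basket, origin at the centre of its underside
- basket1: same basket, origin at the centre of its underside
- basket2: same basket, origin at the centre of its underside
- basket3: same basket, origin at the centre of its underside
- tureen: covered white ceramic tureen, 180 mm across, 161 mm tall, loose; origin at the centre of its underside. A bystander: leave it alone
- cake_lifter: stainless cake lifter with a dark wooden handle, 250 mm long (along its x), 55 mm wide, 14 mm high, lying flat; origin midway on the sideboard. A bystander: leave it alone
- press: wooden flatbread press: two hinged square boards 130 x 170 mm with a lever bar across, 62 mm tall, loose; origin at the centre of its underside. A bystander: leave it alone

How it is judged:
By the outcome, as a careful person would: the job done as asked, in the order asked, and still so for the second after the job is handed in, with the robot touching nothing.
Of basket0, basket1, basket2, basket3 only 2 to 4 are there at a start; the rules pass over those that are not, and their reading is None.
At some moment in a run one of basket0, basket1, basket2, basket3 may be knocked a few centimetres aside while the robot is not near it.
It also fails if it takes over 210 s, if anything falls off the work surface, if the arm or the gripper's body presses on something with over 40 N, if the wrist force passes 120 N, or if a joint passes its speed limit or range.

## Working session

There is one attempt and no reset: what is moved stays moved. The work goes in short steps, Python scripts to look and compute and a shell command to move; the robot and the scene stay as the last step left them, time stands still between calls to the robot, and variables do not carry over. Pictures are saved under pics/ and viewed, and the job is handed in when it is done.

```bash
ls; mkdir -p pics; python3 - <<'E'
from bench import ctrl
import cv2,numpy as np
s=ctrl.get_state();print({k:np.round(v,3).tolist() for k,v in s.items()})
for n in("scene","top","wrist"):
    im=ctrl.get_image(n);cv2.imwrite(f"pics/{n}0.png",im[:,:,::-1]);m=ctrl.camera_model(n);print(n,{k:np.round(v,4).tolist() for k,v in m.items()})
E
```

```text
pics
{'time': 0.0, 'joint_positions': [1.307, 0.322, -0.07, 1.452, 0.023, 1.371, -0.057], 'qd': [-0.0, -0.001, -0.002, -0.003, -0.0, 0.002, -0.002], 'joint_torque': [-0.0, -49.129, -0.404, -31.252, -0.064, 0.044, 0.0], 'position': [0.178, -0.625, 0.221], 'tool_rot': [1.003, 1.33, -1.002], 'ft_force': [-0.307, 0.815, 0.618], 'torque': [-0.014, 0.06, -0.033], 'grip_width': 0.997}
scene {'K': [[417.7003, 0.0, 253.6445], [0.0, 417.7003, 192.4418], [0.0, 0.0, 1.0]], 'distortion': [-0.1494, 0.0, 0.0, 0.0, 0.0], 'rvec': [1.1964, 2.211, -1.041], 'tvec': [0.2867, -0.1951, 1.631]}
top {'K': [[381.5347, 0.0, 252.6693], [0.0, 381.5347, 187.4685], [0.0, 0.0, 1.0]], 'distortion': [-0.105, 0.0, 0.0, 0.0, 0.0], 'rvec': [2.163, -2.2033, 0.022], 'tvec': [0.0324, 0.5866, 1.0088]}
wrist {'K': [[311.3513, 0.0, 260.7615], [0.0, 311.3513, 191.7722], [0.0, 0.0, 1.0]], 'distortion': [-0.046, 0.0, 0.0, 0.0, 0.0], 'T_tool_cam': [[-0.0004, -0.2513, 0.9679, -0.1627], [-0.0007, -0.9679, -0.2513, 0.0685], [1.0, -0.0008, 0.0002, -0.0008], [0.0, 0.0, 0.0, 1.0]]}
```

View pics/scene0.png

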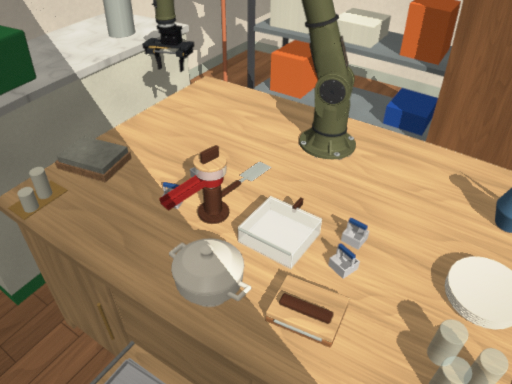

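View pics/top0.png

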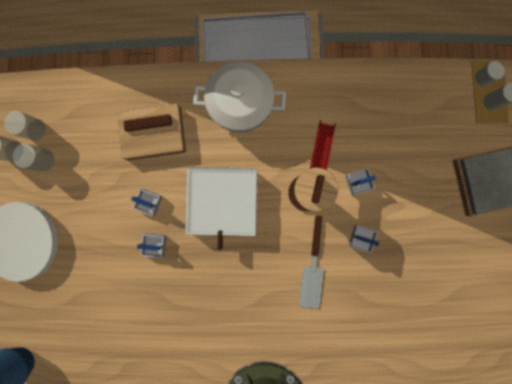

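View pics/wrist0.png

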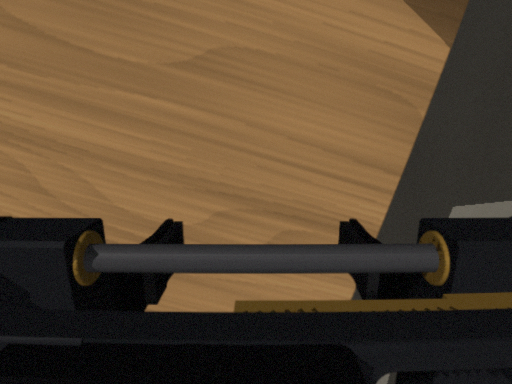

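The top view shows four baskets, with blue bars at about (147,203), (152,245), (360,181) and (364,239). The box is at (222,202) with its fin at (220,240), and the dispenser bar is at (318,189) with the chute pointing to (322,130). Next I'll measure them.

```bash
cat > h.py <<'E'
from bench import ctrl
import cv2,numpy as np
from scipy.spatial.transform import Rotation as R
def cam(n,st=None):
    m=ctrl.camera_model(n);K=m["K"];D=np.array(m["distortion"],float)
    K=np.array(K,float)
    if n!="wrist":
        Rm=cv2.Rodrigues(np.array(m["rvec"],float))[0];t=np.array(m["tvec"],float)
        return K,D,Rm.T,-Rm.T@t
    T=np.array(m["T_tool_cam"]);Rt=R.from_rotvec(st["tool_rot"]).as_matrix()
    return K,D,Rt@T[:3,:3],Rt@T[:3,3]+np.array(st["position"])
def ray(c,px):
    K,D,Rw,o=c
    u=cv2.undistortPoints(np.array(px,float).reshape(-1,1,2),K,D).reshape(-1,2)
    return o,np.c_[u,np.ones(len(u))]@Rw.T
def plane(c,px,z):
    o,d=ray(c,px);return o+d*((z-o[2])/d[:,2])[:,None]
def proj(c,P):
    K,D,Rw,o=c
    return cv2.projectPoints((np.array(P,float).reshape(-1,3)-o)@Rw,np.zeros(3),np.zeros(3),K,D)[0].reshape(-1,2)
def tri(c1,p1,c2,p2):
    o1,d1=ray(c1,p1);o2,d2=ray(c2,p2);d1=d1[0];d2=d2[0]
    s=np.linalg.lstsq(np.c_[d1,-d2],o2-o1,rcond=None)[0]
    a=o1+d1*s[0];b=o2+d2*s[1];return (a+b)/2,np.linalg.norm(a-b)
def blobs(m,amin):
    cs,_=cv2.findContours(m.astype(np.uint8),cv2.RETR_EXTERNAL,cv2.CHAIN_APPROX_NONE)
    return [c for c in cs if cv2.contourArea(c)>=amin]
def snap(n,f):
    st=ctrl.get_state();im=ctrl.get_image(n);cv2.imwrite(f"pics/{f}.png",im[:,:,::-1]);return st,im
def hsv(im): return cv2.cvtColor(im,cv2.COLOR_RGB2HSV)
E
python3 - <<'E'
from h import *
im=cv2.imread("pics/top0.png")[:,:,::-1].copy();H=hsv(im);c=cam("top")
print("camo",c[3])
b=(H[...,0]>100)&(H[...,0]<125)&(H[...,1]>120)
b[330:]=0
for k in blobs(b,15):
    P=plane(c,k.reshape(-1,2),0.072)[:,:2].astype(np.float32)
    r=cv2.minAreaRect(P);print("blue",r)
r=((H[...,0]<8)|(H[...,0]>172))&(H[...,1]>170)&(H[...,2]>70)
for k in blobs(r,100):
    P=plane(c,k.reshape(-1,2),0.13)[:,:2].astype(np.float32);print("red",k.reshape(-1,2).mean(0),cv2.minAreaRect(P))
w=(H[...,1]<40)&(H[...,2]>120)
for k in blobs(w,1000): 
    q=cv2.minAreaRect(k);print("white px",q)
    if 200<q[0][0]<240 and q[0][1]>150: print(cv2.minAreaRect(plane(c,k.reshape(-1,2),0.058)[:,:2].astype(np.float32)))
d=(H[...,2]<85)&(H[...,1]>100)
for k in blobs(d,40):
    x=k.reshape(-1,2)
    if 150<x[:,0].mean()<380 and 100<x[:,1].mean()<300: print("dark",x.mean(0),cv2.minAreaRect(k),plane(c,[x.mean(0)],.04))
cv2.imwrite("pics/z1.png",cv2.resize(im[100:330,110:400,::-1],None,fx=2.7,fy=2.6,interpolation=cv2.INTER_CUBIC))
s=cv2.imread("pics/scene0.png");cv2.imwrite("pics/z2.png",cv2.resize(s[140:290,140:380],None,fx=3.3,fy=3.3,interpolation=cv2.INTER_CUBIC))
E
```

```text
camo [ 0.53750964 -0.00664456  1.03628096]
blue ((0.4372245967388153, 0.2907312512397766), (0.04745519906282425, 0.008118251338601112), 84.63553619384766)
blue ((0.44487321376800537, -0.26709094643592834), (0.050725214183330536, 0.007949981838464737), 74.7597885131836)
blue ((0.5527383089065552, 0.30575963854789734), (0.051016915589571, 0.008126436732709408), 67.87680053710938)
blue ((0.5978330969810486, -0.2627367675304413), (0.008739963173866272, 0.04877711459994316), 15.427696228027344)
red [322.17699115 146.07964602] ((0.6766875982284546, -0.15006500482559204), (0.03923766314983368, 0.10878387093544006), 76.6626968383789)
white px ((26.0, 241.5), (77.0, 52.0), 90.0)
white px ((221.1657257080078, 201.2083282470703), (69.32300567626953, 66.7554931640625), 1.3019527196884155)
((0.5513065457344055, 0.10244189947843552), (0.17925694584846497, 0.17165420949459076), 87.94998168945312)
white px ((239.80133056640625, 99.36302185058594), (58.76001739501953, 86.56757354736328), 65.55604553222656)
dark [219.81578947 241.05263158] ((220.0, 240.5), (6.0, 17.0), 0.0) [[0.44738108 0.10921459 0.04      ]]
dark [316.83529412 235.68235294] ((316.96533203125, 235.34654235839844), (6.7662529945373535, 39.10496139526367), 5.710593223571777) [[ 0.45717933 -0.14368755  0.04      ]]
dark [294.92424242 197.12121212] ((295.2893371582031, 197.44924926757812), (31.384708404541016, 10.19604778289795), 67.52056884765625) [[ 0.5585144  -0.08885004  0.04      ]]
dark [317.65       188.98333333] ((317.7115173339844, 188.9423065185547), (7.2562971115112305, 27.064027786254883), 11.309932708740234) [[ 0.57861241 -0.14867127  0.04      ]]
dark [323.19 137.78] ((325.4660339355469, 139.2811279296875), (16.071773529052734, 32.056671142578125), 2.4895527362823486) [[ 0.71318091 -0.16708582  0.04      ]]
dark [167.1928934  143.80203046] ((165.75, 145.25), (33.941123962402344, 72.83200073242188), 45.0) [[0.70666364 0.24667308 0.04      ]]
```

View pics/z1.png

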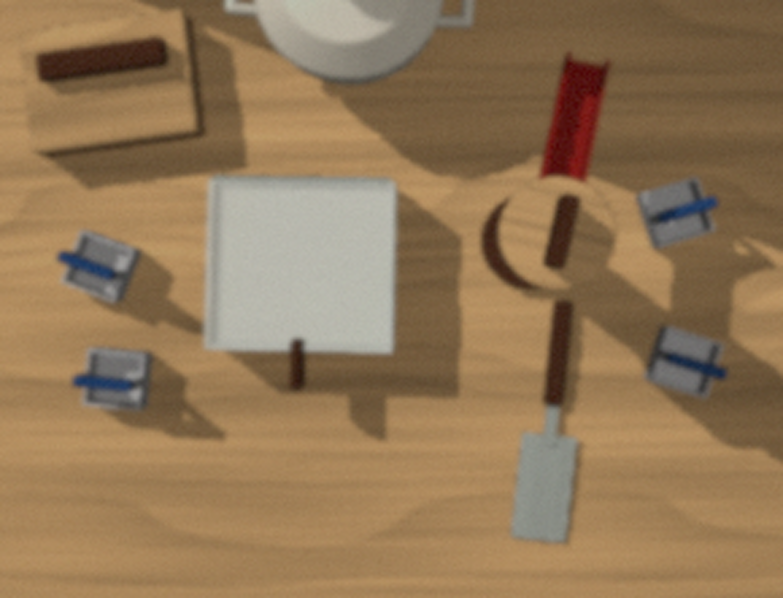

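View pics/z2.png

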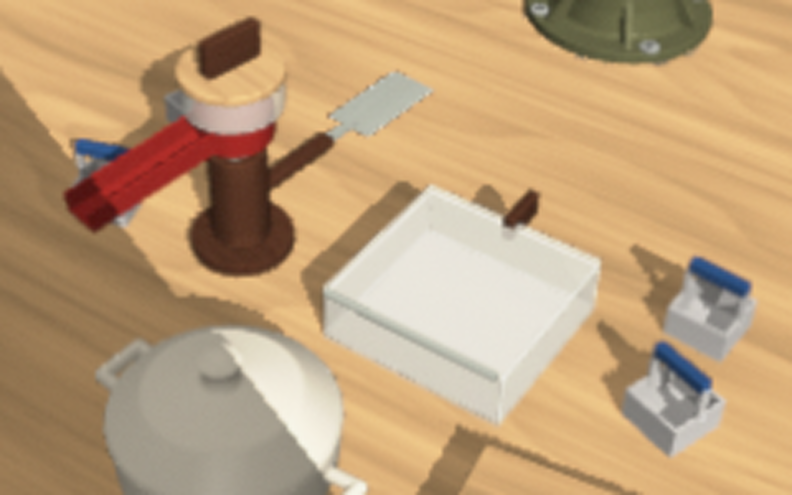

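```bash
python3 - <<'E'
from h import *
c=cam("top");s=cam("scene")
z1=lambda x,y:(110+x/2.7-.3,100+y/2.6-.3); z2=lambda x,y:(140+x/3.3-.35,140+y/3.3-.35)
def T(n,a,b): print(n,*[np.round(v,4) for v in tri(c,[z1(*a)],s,[z2(*b)])])
# box rim / lid top corners: near-left, near-right, far-left(image top-left), far-right
T("far left",(209,176),(496,376));T("near right",(392,353),(432,186));T("near left",(205,348),(599,263));T("far right",(395,179),(325,290))
T("fin outer top",(297,388),(532,194));T("fin inner top",(298,341),(510,212))
T("bar end+x top",(569,197),(201,52));T("bar end-x top",(556,266),(256,22))
T("chute L",(567,57),(67,190));T("chute R",(606,63),(104,175))
T("lifter end",(515,540),(401,71))
for n,p in dict(tur=(350,30)).items(): print(n,plane(c,[z1(*p)],.1))
for p in [(238,98),(207,98),(272,98),(240,130)]: print("tur",plane(c,[p],.1))
st=ctrl.get_state();print(R.from_rotvec(st["tool_rot"]).as_matrix().round(3))
E
```

```text
far left [0.6407 0.1878 0.0614] 0.0028
near right [0.4615 0.0176 0.056 ] 0.0014
near left [0.4694 0.1956 0.0552] 0.0009
far right [0.6326 0.0126 0.0568] 0.0039
fin outer top [0.4298 0.1066 0.0655] 0.0005
fin inner top [0.4754 0.1054 0.0757] 0.0033
bar end+x top [ 0.5999 -0.1292  0.2298] 0.0021
bar end-x top [ 0.5432 -0.1158  0.2338] 0.0007
chute L [ 0.7372 -0.1503  0.1632] 0.0243
chute R [ 0.7155 -0.1626  0.1643] 0.0258
lifter end [ 0.2783 -0.1114  0.0313] 0.0315
tur [[0.77393494 0.0491515  0.1       ]]
tur [[0.80784015 0.05199524 0.1       ]]
tur [[0.81018424 0.13004675 0.1       ]]
tur [[ 0.80565944 -0.0330218   0.1       ]]
tur [[0.72642486 0.04818648 0.1       ]]
[[-0.     0.962  0.274]
 [ 0.001  0.274 -0.962]
 [-1.    -0.    -0.001]]
```

```bash
cat >> h.py <<'E'
def go(p,jaw=None,st=None):
    """travel (tool axes) and twist to TCP target p, jaw angle (deg, tool z in world xy, modulo 180)"""
    st=st or ctrl.get_state();Rt=R.from_rotvec(st["tool_rot"]).as_matrix()
    tr=Rt.T@(np.array(p)-np.array(st["position"]))
    z=Rt[:,2];a=np.degrees(np.arctan2(z[1],z[0]));out=None
    if jaw is not None:
        d=a-jaw;d=(d+180)%360-180
        out=(round(np.radians(d),3),round(np.radians((d+360)%360-180 ),3))
    print("t",round(st["time"],2),"pos",np.round(st["position"],4),"jaw",round(a,1),"tilt",np.round(Rt[:,0],3),"| travel",tr.round(4),"twist",out,"| F",np.round(st["ft_force"],1),"w",round(st["grip_width"],3))
E
python3 -c "
from h import *
go([.5,-.25,.33],-92.4);go([.443,.108,.2],-92.4)"
```

```text
t 0.15 pos [ 0.1781 -0.6247  0.2217] jaw -74.1 tilt [-0.     0.001 -1.   ] | travel [-0.1079  0.4123 -0.2722] twist (np.float64(0.32), np.float64(-2.822)) | F [ 0.5 -0.4 -0.8] w 0.996
t 0.15 pos [ 0.1781 -0.6247  0.2217] jaw -74.1 tilt [-0.     0.001 -1.   ] | travel [ 0.0226  0.4557 -0.6319] twist (np.float64(0.32), np.float64(-2.822)) | F [ 0.5 -0.4 -0.8] w 0.996
```

```bash
python3 -m pendant '[{"travel":[-0.108,0.1,-0.07],"twist":0.1},{"travel":[-0.108,0.2,-0.14],"twist":0.2},{"travel":[-0.108,0.3,-0.2],"twist":0.32},{"travel":[-0.108,0.41,-0.27],"twist":0.32},{"travel":[-0.108,0.41,-0.27],"twist":0.32},{"travel":[-0.108,0.41,-0.27],"twist":0.32},{"travel":[-0.108,0.41,-0.27],"twist":0.32},{"travel":[-0.108,0.41,-0.27],"twist":0.32},{"travel":[-0.108,0.41,-0.27],"twist":0.32}]' 0 15
python3 -c "
from h import *
go([.443,.108,.3],-92.4);go([.443,.108,.15],-92.4)"
```

```text
time: 1.27
position: [0.5014, -0.2473, 0.3305]
tool_rot: [1.237, 1.195, -1.231]
ft_force: [-0.4, -0.3, 0.3]
grip_width: 0.498
t 1.27 pos [ 0.5014 -0.2473  0.3305] jaw -91.9 tilt [ 0.001  0.003 -1.   ] | travel [ 0.0315 -0.0703 -0.353 ] twist (np.float64(0.009), np.float64(-3.133)) | F [-0.4 -0.3  0.3] w 0.498
t 1.27 pos [ 0.5014 -0.2473  0.3305] jaw -91.9 tilt [ 0.001  0.003 -1.   ] | travel [ 0.1815 -0.0704 -0.3526] twist (np.float64(0.009), np.float64(-3.133)) | F [-0.4 -0.3  0.3] w 0.498
```

```bash
python3 -m pendant '[{"travel":[0.0,-0.01,-0.06],"twist":0.009},{"travel":[0.0,-0.03,-0.18],"twist":0.009},{"travel":[0.0,-0.04,-0.24],"twist":0.009},{"travel":[0.06,-0.07,-0.35],"twist":0.009},{"travel":[0.18,-0.07,-0.353],"twist":0.009},{"travel":[0.18,-0.07,-0.353],"twist":0.009},{"travel":[0.18,-0.07,-0.353],"twist":0.009},{"travel":[0.18,-0.07,-0.353],"twist":0.009},{"travel":[0.18,-0.07,-0.353],"twist":0.009},{"travel":[0.18,-0.07,-0.353],"twist":0.009}]'
python3 - <<'E'
from h import *
go([.443,.108,.039],-92.4);snap("wrist","w1")
E
```

```text
time: 2.52
position: [0.4451, 0.1071, 0.153]
tool_rot: [1.246, 1.187, -1.238]
ft_force: [-0.2, 0.3, 0.2]
grip_width: 0.504
t 2.52 pos [0.4451 0.1071 0.153 ] jaw -92.6 tilt [ 0.004  0.003 -1.   ] | travel [ 0.114  -0.0025 -0.0005] twist (np.float64(-0.003), np.float64(3.139)) | F [-0.2  0.3  0.2] w 0.504
```

View pics/w1.png

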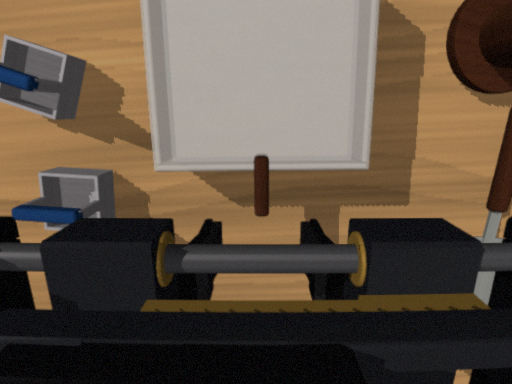

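The fin shows at (261,157)–(262,215), centred between the fingers, and the box rim is level in the image. Next I'll go down and grip it.

```bash
python3 -m pendant '[{"travel":[0.04,-0.002,0.0],"twist":0},{"travel":[0.08,-0.002,0.0],"twist":0},{"travel":[0.10,-0.002,0.0],"twist":0},{"travel":[0.113,-0.002,0.0],"twist":0},{"travel":[0.113,-0.002,0.0],"twist":0},{"travel":[0.113,-0.002,0.0],"twist":0}]'
python3 -m pendant '[{"travel":[0,0,0],"twist":0},{"travel":[0,0,0],"twist":0},{"travel":[0,0,0],"twist":0},{"travel":[0,0,0],"twist":0},{"travel":[0,0,0],"twist":0},{"travel":[0,0,0],"twist":0}]' -1 15
python3 - <<'E'
from h import *
st=ctrl.get_state();go([.443,.108,.039],-92.4)
# arc: hinge from measured grasp point
th0=0
p0=np.array(st["position"]);g0=p0+[0,0,.019]
hx=g0[0]+.193*np.cos(np.arcsin((g0[2]-.055)/.193));a0=np.arcsin((g0[2]-.055)/.193)
yaw=-.042
for th in [.1,.2,.35,.5,.65,.8,.95,1.1,1.25,1.4,1.55,1.65,1.75,1.85,1.92]:
    r=.193;d=r*(np.cos(a0)-np.cos(th+a0));dz=r*(np.sin(th+a0)-np.sin(a0))
    print(th,"x_fwd %.4f up %.4f"%(d,dz))
E
```

```text
time: 3.32
position: [0.4446, 0.1075, 0.0411]
tool_rot: [1.248, 1.185, -1.237]
ft_force: [-0.1, 0.2, 0.0]
grip_width: 0.498
time: 4.08
position: [0.4446, 0.1071, 0.0411]
tool_rot: [1.247, 1.185, -1.237]
ft_force: [-0.5, -1.5, 2.3]
grip_width: 0.135
t 4.08 pos [0.4446 0.1071 0.0411] jaw -92.6 tilt [ 0.006  0.002 -1.   ] | travel [ 0.0021 -0.0016 -0.0009] twist (np.float64(-0.003), np.float64(3.138)) | F [-0.5 -1.5  2.3] w 0.135
0.1 x_fwd 0.0015 up 0.0192
0.2 x_fwd 0.0049 up 0.0382
0.35 x_fwd 0.0135 up 0.0658
0.5 x_fwd 0.0261 up 0.0919
0.65 x_fwd 0.0425 up 0.1157
0.8 x_fwd 0.0622 up 0.1368
0.95 x_fwd 0.0849 up 0.1548
1.1 x_fwd 0.1100 up 0.1691
1.25 x_fwd 0.1370 up 0.1796
1.4 x_fwd 0.1652 up 0.1859
1.55 x_fwd 0.1941 up 0.1879
1.65 x_fwd 0.2133 up 0.1868
1.75 x_fwd 0.2324 up 0.1838
1.85 x_fwd 0.2510 up 0.1789
1.92 x_fwd 0.2638 up 0.1744
```

```bash
python3 -m pendant '[{"travel":[-0.010,0.001,0],"twist":0},{"travel":[-0.019,0.0015,0],"twist":0},{"travel":[-0.029,0.003,0],"twist":0},{"travel":[-0.038,0.005,0],"twist":0},{"travel":[-0.052,0.009,0],"twist":0},{"travel":[-0.066,0.0135,0],"twist":0},{"travel":[-0.079,0.02,0],"twist":0},{"travel":[-0.092,0.026,0],"twist":0},{"travel":[-0.092,0.026,0],"twist":0},{"travel":[-0.092,0.026,0],"twist":0}]'
python3 - <<'E'
from h import *
go([.443,.108,.039],-92.4);snap("scene","s1")
E
```

```text
time: 5.32
position: [0.4705, 0.106, 0.1344]
tool_rot: [1.248, 1.185, -1.236]
ft_force: [-4.0, 0.5, 2.8]
grip_width: 0.134
t 5.33 pos [0.4705 0.106  0.1344] jaw -92.6 tilt [ 0.007  0.003 -1.   ] | travel [ 0.0952 -0.0282 -0.0004] twist (np.float64(-0.003), np.float64(3.138)) | F [-4.   0.5  2.8] w 0.134
```

View pics/s1.png

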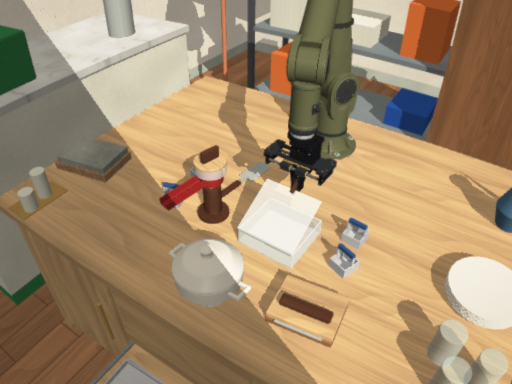

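The lid is up at about 0.5 rad with the fin in the jaws. I'll continue along the arc.

```bash
python3 -m pendant '[{"travel":[-0.023,0.0165,0],"twist":0},{"travel":[-0.044,0.036,0],"twist":0},{"travel":[-0.062,0.059,0],"twist":0},{"travel":[-0.076,0.084,0],"twist":0},{"travel":[-0.087,0.111,0],"twist":0},{"travel":[-0.093,0.139,0],"twist":0},{"travel":[-0.094,0.154,0],"twist":0},{"travel":[-0.095,0.168,0],"twist":0},{"travel":[-0.095,0.168,0],"twist":0}]'
python3 - <<'E'
from h import *
go([.443,.108,.039],-92.4)
E
```

```text
time: 6.5
position: [0.6397, 0.1002, 0.231]
tool_rot: [1.251, 1.186, -1.231]
ft_force: [0.1, 4.7, -0.4]
grip_width: 0.14
t 6.5 pos [0.6397 0.1002 0.231 ] jaw -92.5 tilt [ 0.01   0.007 -1.   ] | travel [ 0.1902 -0.1986  0.0023] twist (np.float64(-0.003), np.float64(3.139)) | F [ 0.1  4.7 -0.4] w 0.14
```

```bash
python3 -m pendant '[{"travel":[0.0,0.01,0],"twist":0},{"travel":[0.001,0.019,0],"twist":0},{"travel":[0.0025,0.029,0],"twist":0},{"travel":[0.004,0.038,0],"twist":0},{"travel":[0.0065,0.048,0],"twist":0},{"travel":[0.009,0.057,0],"twist":0},{"travel":[0.012,0.065,0],"twist":0},{"travel":[0.012,0.065,0],"twist":0}]'
python3 - <<'E'
from h import *
go([.443,.108,.039],-92.4);snap("scene","s2")
E
```

```text
time: 7.5
position: [0.7053, 0.0979, 0.219]
tool_rot: [1.252, 1.187, -1.231]
ft_force: [-1.8, 4.5, -5.6]
grip_width: 0.138
t 7.5 pos [0.7053 0.0979 0.219 ] jaw -92.5 tilt [ 0.009  0.008 -1.   ] | travel [ 0.1776 -0.2641  0.0029] twist (np.float64(-0.002), np.float64(3.139)) | F [-1.8  4.5 -5.6] w 0.138
```

View pics/s2.png

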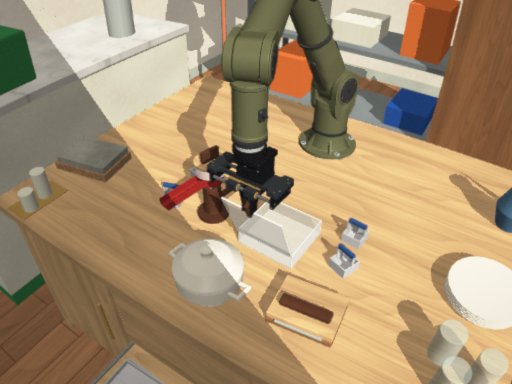

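```bash
python3 -m pendant '[{"travel":[0,0,0],"twist":0},{"travel":[0,0,0],"twist":0},{"travel":[0,0,0],"twist":0},{"travel":[-0.01,0,0],"twist":0},{"travel":[-0.04,0,0],"twist":0},{"travel":[-0.09,0,0],"twist":0},{"travel":[-0.12,0,0],"twist":0},{"travel":[-0.12,0,0],"twist":0}]' 0 15
python3 - <<'E'
from h import *
go([.553,.30,.20],-20)
st,im=snap("scene","s3");st,im=snap("top","t3")
E
```

```text
time: 8.55
position: [0.705, 0.0975, 0.3436]
tool_rot: [1.256, 1.183, -1.226]
ft_force: [0.3, -0.1, 0.5]
grip_width: 0.501
t 8.55 pos [0.705  0.0975 0.3436] jaw -92.5 tilt [ 0.016  0.009 -1.   ] | travel [ 0.1429 -0.1631 -0.1942] twist (np.float64(-1.266), np.float64(1.876)) | F [ 0.3 -0.1  0.5] w 0.501
```

View pics/s3.png

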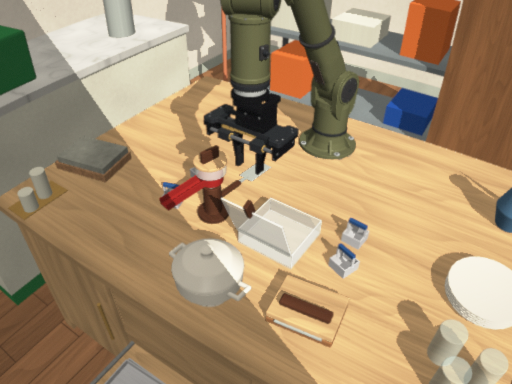

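View pics/t3.png

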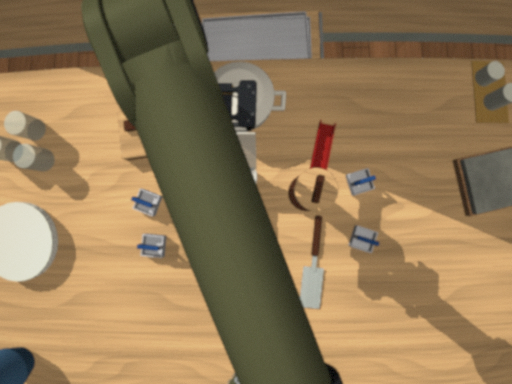

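```bash
python3 - <<'E'
from h import *
im=cv2.imread("pics/t3.png")[:,:,::-1].copy();H=hsv(im);c=cam("top")
b=(H[...,0]>100)&(H[...,0]<125)&(H[...,1]>120);b[330:]=0
for k in blobs(b,15):
    P=plane(c,k.reshape(-1,2),0.069)[:,:2];m=P.mean(0);v=np.linalg.svd(P-m)[2][0];a=np.degrees(np.arctan2(v[1],v[0]));print(m.round(4),"handle",a.round(1),"jaw",((a-90+90)%180-90).round(1))
go([.553,.306,.30],-18);go([.553,.306,.17],-18)
print(np.round(ctrl.get_state()["joint_positions"],2))
E
```

```text
[0.4367 0.2916] handle -95.7 jaw -5.7
[ 0.4451 -0.2682] handle -109.3 jaw -19.3
[0.5532 0.3063] handle -111.9 jaw -21.9
[ 0.5976 -0.2648] handle -73.6 jaw 16.4
t 8.65 pos [0.7039 0.0969 0.3394] jaw -92.5 tilt [ 0.01   0.007 -1.   ] | travel [ 0.0394 -0.1604 -0.202 ] twist (np.float64(-1.301), np.float64(1.841)) | F [-0.1 -0.7  0.1] w 0.499
t 8.65 pos [0.7039 0.0969 0.3394] jaw -92.5 tilt [ 0.01   0.007 -1.   ] | travel [ 0.1694 -0.1616 -0.201 ] twist (np.float64(-1.301), np.float64(1.841)) | F [-0.1 -0.7  0.1] w 0.499
[ 0.25  0.51 -0.7   1.06  0.32  1.66 -1.96]
```

```bash
python3 -m pendant '[{"travel":[0.0,-0.03,-0.03],"twist":-0.18},{"travel":[0.0,-0.08,-0.06],"twist":-0.36},{"travel":[0.01,-0.11,-0.11],"twist":-0.54},{"travel":[0.02,-0.14,-0.15],"twist":-0.72},{"travel":[0.04,-0.161,-0.2],"twist":-0.9},{"travel":[0.08,-0.161,-0.201],"twist":-1.08},{"travel":[0.12,-0.161,-0.201],"twist":-1.2},{"travel":[0.15,-0.161,-0.201],"twist":-1.27},{"travel":[0.15,-0.161,-0.201],"twist":-1.27},{"travel":[0.15,-0.161,-0.201],"twist":-1.27}]' 0.2
python3 - <<'E'
from h import *
go([.553,.306,.17],-20)
st,im=snap("wrist","w4");st,im=snap("top","t4");go([.553,.306,.17],-20)
E
```

```text
time: 9.9
position: [0.5537, 0.306, 0.1901]
tool_rot: [0.279, 1.545, -0.264]
ft_force: [0.4, -0.2, -0.0]
grip_width: 0.6
t 9.9 pos [0.5537 0.306  0.1901] jaw -19.8 tilt [ 0.01   0.008 -1.   ] | travel [ 0.02   -0.0005 -0.0008] twist (np.float64(0.003), np.float64(-3.139)) | F [ 0.4 -0.2 -0. ] w 0.6
t 10.0 pos [0.5541 0.3064 0.191 ] jaw -19.8 tilt [ 0.012  0.008 -1.   ] | travel [ 0.0209 -0.001  -0.001 ] twist (np.float64(0.003), np.float64(-3.138)) | F [0.3 0.9 0.4] w 0.601
```

View pics/w4.png

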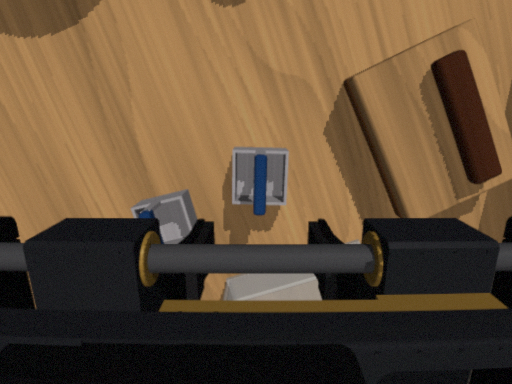

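View pics/t4.png

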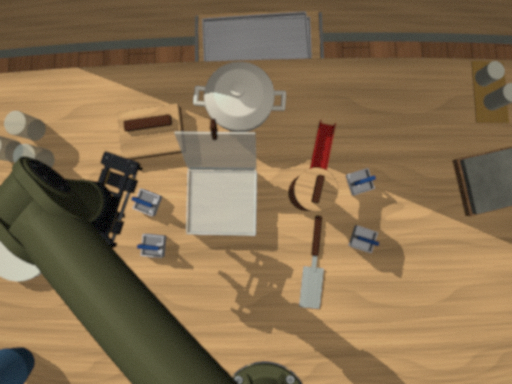

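The wrist view shows the bar vertical at (260,155)–(259,214), between the fingers. I'll compute its position by ray casting.

```bash
cat >> h.py <<'E'
def wbar(f,zt=.072,show=True):
    """blue bars seen in a new wrist picture: world centre, jaw angle"""
    st=ctrl.get_state();im=ctrl.get_image("wrist");cv2.imwrite(f"pics/{f}.png",im[:,:,::-1]);c=cam("wrist",st);H=hsv(im)
    b=(H[...,0]>100)&(H[...,0]<125)&(H[...,1]>120)
    for k in blobs(b,80):
        x=k.reshape(-1,2);P=plane(c,x,zt)[:,:2].astype(np.float32)
        r=cv2.minAreaRect(P);B=cv2.boxPoints(r);e=B[1]-B[0];e2=B[2]-B[1];e=e if np.linalg.norm(e)>np.linalg.norm(e2) else e2
        a=np.degrees(np.arctan2(e[1],e[0]))
        print("bar px",x.mean(0).round(0),"rows",x[:,1].min(),x[:,1].max(),"world",np.round(r[0],4),"size",np.round(r[1],4),"jaw",round(a%180-90,1))
    return st,im
E
python3 - <<'E'
from h import *
wbar("w5");go([.553,.306,.048],-20)
E
```

```text
bar px [259. 185.] rows 155 214 world [0.5548 0.3101] size [0.0562 0.0102] jaw -20.1
t 10.05 pos [0.554  0.3064 0.1909] jaw -19.8 tilt [ 0.012  0.008 -1.   ] | travel [ 0.1429 -0.0025 -0.0021] twist (np.float64(0.003), np.float64(-3.138)) | F [-0.4 -0.2  0.5] w 0.601
```

```bash
python3 -m pendant '[{"travel":[0.05,0,0.0],"twist":0},{"travel":[0.09,0,0],"twist":0},{"travel":[0.12,-0.001,-0.001],"twist":0},{"travel":[0.135,-0.001,-0.001],"twist":0},{"travel":[0.143,-0.001,-0.001],"twist":0},{"travel":[0.143,-0.001,-0.001],"twist":0},{"travel":[0.143,-0.001,-0.001],"twist":0}]' 0.2
python3 -m pendant '[{"travel":[0,0,0],"twist":0},{"travel":[0,0,0],"twist":0},{"travel":[0,0,0],"twist":0},{"travel":[0,0,0],"twist":0},{"travel":[0,0,0],"twist":0},{"travel":[0,0,0],"twist":0},{"travel":[0,0,0],"twist":0}]' -1 25
python3 -m pendant '[{"travel":[-0.01,0,0],"twist":0},{"travel":[-0.03,0,0],"twist":0},{"travel":[-0.06,0,0],"twist":0},{"travel":[-0.10,0,0],"twist":0},{"travel":[-0.12,0,0],"twist":0},{"travel":[-0.12,0,0],"twist":0}]'
python3 - <<'E'
from h import *
bx=np.array([.551,.1034]);yw=-.042
for u,v in [(.038,.041),(-.038,.041),(.038,-.041),(-.038,-.041)]: print(u,v,bx+[u*np.cos(yw)-v*np.sin(yw),u*np.sin(yw)+v*np.cos(yw)])
go([.591,.143,.17],87.6)
E
```

```text
time: 10.92
position: [0.5553, 0.3076, 0.0492]
tool_rot: [0.28, 1.541, -0.262]
ft_force: [-1.2, -0.3, 0.6]
grip_width: 0.599
time: 11.8
position: [0.5552, 0.3075, 0.049]
tool_rot: [0.28, 1.542, -0.262]
ft_force: [-0.7, 0.0, -0.4]
grip_width: 0.138
time: 12.55
position: [0.5543, 0.3071, 0.1711]
tool_rot: [0.281, 1.539, -0.26]
ft_force: [-0.2, -0.4, -2.0]
grip_width: 0.132
0.038 0.041 [0.59068798 0.14276831]
-0.038 0.041 [0.514755   0.14595937]
0.038 -0.041 [0.587245   0.06084063]
-0.038 -0.041 [0.51131202 0.06403169]
t 12.55 pos [0.5543 0.3071 0.1711] jaw -19.8 tilt [ 0.017  0.01  -1.   ] | travel [ 0.     -0.142   0.0901] twist (np.float64(-1.875), np.float64(1.267)) | F [-0.2 -0.4 -2. ] w 0.132
```

```bash
python3 -m pendant '[{"travel":[0,0,0],"twist":-0.18},{"travel":[0,0,0],"twist":-0.36},{"travel":[0,0,0],"twist":-0.54},{"travel":[0,0,0],"twist":-0.72},{"travel":[0,-0.02,0.01],"twist":-0.9},{"travel":[0,-0.04,0.025],"twist":-1.08},{"travel":[0,-0.07,0.045],"twist":-1.26},{"travel":[0,-0.1,0.06],"twist":-1.44},{"travel":[0,-0.13,0.08],"twist":-1.62},{"travel":[0,-0.142,0.09],"twist":-1.8}]'
python3 -c "
from h import *
go([.591,.143,.17],87.6);go([.591,.143,.057],87.6)"
```

```text
time: 13.8
position: [0.5909, 0.1394, 0.1678]
tool_rot: [-1.125, 1.244, 1.119]
ft_force: [-0.5, -0.3, -1.0]
grip_width: 0.136
t 13.8 pos [0.5909 0.1394 0.1678] jaw 83.5 tilt [ 0.014  0.009 -1.   ] | travel [-0.0021  0.0003  0.0036] twist (np.float64(-0.072), np.float64(3.069)) | F [-0.5 -0.3 -1. ] w 0.136
t 13.8 pos [0.5909 0.1394 0.1678] jaw 83.5 tilt [ 0.014  0.009 -1.   ] | travel [0.1108 0.0018 0.0025] twist (np.float64(-0.072), np.float64(3.069)) | F [-0.5 -0.3 -1. ] w 0.136
```

```bash
python3 -m pendant '[{"travel":[0.0,0.0,0.003],"twist":-0.072},{"travel":[0.03,0.0005,0.003],"twist":-0.072},{"travel":[0.06,0.001,0.003],"twist":-0.072},{"travel":[0.085,0.001,0.003],"twist":-0.072},{"travel":[0.1,0.002,0.0025],"twist":-0.072},{"travel":[0.108,0.002,0.0025],"twist":-0.072},{"travel":[0.108,0.002,0.0025],"twist":-0.072},{"travel":[0.108,0.002,0.0025],"twist":-0.072}]'
python3 -c "
from h import *
go([.591,.143,.054],87.6)"
```

```text
time: 14.8
position: [0.5914, 0.1434, 0.0608]
tool_rot: [-1.179, 1.211, 1.171]
ft_force: [0.1, -0.1, -0.9]
grip_width: 0.136
t 14.8 pos [0.5914 0.1434 0.0608] jaw 87.6 tilt [ 0.016  0.009 -1.   ] | travel [ 0.0068  0.0005 -0.0005] twist (np.float64(-0.0), np.float64(3.141)) | F [ 0.1 -0.1 -0.9] w 0.136
```

```bash
python3 -m pendant '[{"travel":[0.002,0,0],"twist":0},{"travel":[0.004,0,0],"twist":0},{"travel":[0.006,0,0],"twist":0},{"travel":[0.007,0,0],"twist":0},{"travel":[0.007,0,0],"twist":0},{"travel":[0.007,0,0],"twist":0}]'
```

```text
time: 15.55
position: [0.5921, 0.1434, 0.0544]
tool_rot: [-1.179, 1.21, 1.17]
ft_force: [0.6, -1.6, 4.7]
grip_width: 0.134
```

```bash
python3 -m pendant '[{"travel":[0,0,0],"twist":0},{"travel":[0,0,0],"twist":0},{"travel":[0,0,0],"twist":0},{"travel":[-0.01,0,0],"twist":0},{"travel":[-0.04,0,0],"twist":0},{"travel":[-0.08,0,0],"twist":0},{"travel":[-0.13,0,0],"twist":0},{"travel":[-0.14,0,0],"twist":0},{"travel":[-0.14,0,0],"twist":0}]' -0.4
python3 -c "
from h import *
wbar('w6',.077);go([.437,.29,.19],-6)"
```

```text
time: 16.68
position: [0.59, 0.1422, 0.1951]
tool_rot: [-1.18, 1.209, 1.169]
ft_force: [0.5, -0.2, 0.0]
grip_width: 0.301
bar px [261. 186.] rows 156 215 world [0.5913 0.1436] size [0.0103 0.0566] jaw 87.8
bar px [429.   4.] rows 0 12 world [0.4439 0.2893] size [0.0564 0.0092] jaw -0.5
t 16.73 pos [0.5894 0.1418 0.1938] jaw 87.6 tilt [ 0.016  0.008 -1.   ] | travel [0.0025 0.1586 0.1416] twist (np.float64(1.633), np.float64(-1.508)) | F [-0.2 -0.4 -0.6] w 0.297
```

View pics/w6.png

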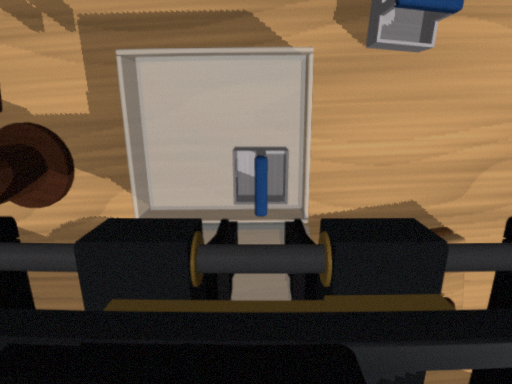

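The first basket stands square in the far-left cell, with its bar at (261,186). Next is the near-left basket.

```bash
python3 -m pendant '[{"travel":[0,0.01,0.02],"twist":0.18},{"travel":[0,0.03,0.04],"twist":0.36},{"travel":[0,0.06,0.07],"twist":0.54},{"travel":[0,0.09,0.1],"twist":0.72},{"travel":[0,0.12,0.12],"twist":0.9},{"travel":[0.003,0.14,0.14],"twist":1.08},{"travel":[0.003,0.158,0.142],"twist":1.26},{"travel":[0.003,0.158,0.142],"twist":1.44},{"travel":[0.003,0.158,0.142],"twist":1.6},{"travel":[0.003,0.158,0.142],"twist":1.633}]' 0.2
python3 -c "
from h import *
wbar('w7');go([.437,.29,.048],-6)"
```

```text
time: 17.98
position: [0.437, 0.2896, 0.1882]
tool_rot: [0.088, 1.555, -0.076]
ft_force: [-0.7, 0.1, 0.2]
grip_width: 0.599
bar px [259. 183.] rows 153 213 world [0.4372 0.2949] size [0.0565 0.0108] jaw -6.4
t 18.02 pos [0.4371 0.2898 0.1884] jaw -6.0 tilt [ 0.015  0.007 -1.   ] | travel [ 0.1404 -0.001  -0.0021] twist (np.float64(-0.0), np.float64(3.141)) | F [ 0.2  0.1 -0.3] w 0.6
```

View pics/w7.png

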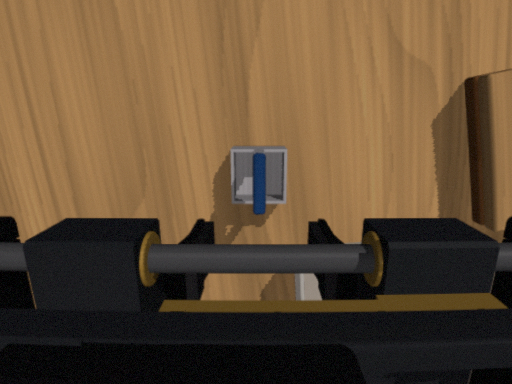

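The bar is at (259,183), centred in the jaws and pointing straight along the image. Gripping it.

```bash
python3 -m pendant '[{"travel":[0.05,0.001,0.0],"twist":0},{"travel":[0.09,0.002,-0.001],"twist":0},{"travel":[0.12,0.0025,-0.002],"twist":0},{"travel":[0.132,0.0025,-0.002],"twist":0},{"travel":[0.14,0.0025,-0.002],"twist":0},{"travel":[0.14,0.0025,-0.002],"twist":0},{"travel":[0.14,0.0025,-0.002],"twist":0}]' 0.2
python3 -m pendant '[{"travel":[0,0,0],"twist":0},{"travel":[0,0,0],"twist":0},{"travel":[0,0,0],"twist":0},{"travel":[0,0,0],"twist":0},{"travel":[0,0,0],"twist":0},{"travel":[0,0,0],"twist":0},{"travel":[0,0,0],"twist":0}]' -1 25
python3 -m pendant '[{"travel":[-0.01,0,0],"twist":0},{"travel":[-0.03,0,0],"twist":0},{"travel":[-0.06,0,0],"twist":0},{"travel":[-0.10,0,0],"twist":0},{"travel":[-0.15,0,0],"twist":0},{"travel":[-0.15,0,0],"twist":0}]'
python3 - <<'E'
from h import *
go([.515,.146,.20],87.6)
E
```

```text
time: 18.9
position: [0.4382, 0.2939, 0.0494]
tool_rot: [0.089, 1.553, -0.075]
ft_force: [0.2, 0.2, -0.7]
grip_width: 0.598
time: 19.77
position: [0.438, 0.2938, 0.0492]
tool_rot: [0.089, 1.554, -0.075]
ft_force: [1.0, -0.2, -1.9]
grip_width: 0.139
time: 20.52
position: [0.4377, 0.2949, 0.2044]
tool_rot: [0.091, 1.546, -0.073]
ft_force: [-0.4, 0.4, -1.6]
grip_width: 0.133
t 20.52 pos [0.4377 0.2949 0.2044] jaw -6.0 tilt [ 0.024  0.011 -1.   ] | travel [ 0.0046 -0.1401  0.0923] twist (np.float64(-1.634), np.float64(1.508)) | F [-0.4  0.4 -1.6] w 0.133
```

```bash
python3 -m pendant '[{"travel":[0,0,0],"twist":-0.18},{"travel":[0,0,0],"twist":-0.36},{"travel":[0,-0.01,0.01],"twist":-0.54},{"travel":[0,-0.03,0.02],"twist":-0.72},{"travel":[0,-0.05,0.03],"twist":-0.9},{"travel":[0,-0.07,0.045],"twist":-1.08},{"travel":[0,-0.09,0.06],"twist":-1.26},{"travel":[0,-0.12,0.075],"twist":-1.44},{"travel":[0,-0.14,0.092],"twist":-1.62},{"travel":[0,-0.14,0.092],"twist":-1.634}]'
python3 -c "
from h import *
go([.515,.146,.064],87.6)"
```

```text
time: 21.78
position: [0.5154, 0.1435, 0.2042]
tool_rot: [-1.178, 1.205, 1.164]
ft_force: [-0.4, 1.6, -1.5]
grip_width: 0.136
t 21.77 pos [0.5154 0.1435 0.2042] jaw 87.4 tilt [ 0.023  0.011 -1.   ] | travel [0.1402 0.0037 0.0008] twist (np.float64(-0.003), np.float64(3.138)) | F [-0.4  1.6 -1.5] w 0.136
```

```bash
python3 -m pendant '[{"travel":[0.04,0.001,0.001],"twist":0},{"travel":[0.08,0.002,0.001],"twist":0},{"travel":[0.11,0.003,0.001],"twist":0},{"travel":[0.13,0.0037,0.001],"twist":0},{"travel":[0.14,0.0037,0.001],"twist":0},{"travel":[0.144,0.0037,0.001],"twist":0},{"travel":[0.147,0.0037,0.001],"twist":0},{"travel":[0.149,0.0037,0.001],"twist":0},{"travel":[0.149,0.0037,0.001],"twist":0}]'
python3 -c "
from h import *
go([.515,.146,.054],87.6)"
```

```text
time: 22.9
position: [0.5154, 0.1462, 0.0554]
tool_rot: [-1.179, 1.205, 1.164]
ft_force: [0.1, -1.1, -2.3]
grip_width: 0.136
t 22.9 pos [0.5154 0.1462 0.0554] jaw 87.4 tilt [ 0.024  0.011 -1.   ] | travel [ 0.0014  0.0004 -0.0003] twist (np.float64(-0.004), np.float64(3.138)) | F [ 0.1 -1.1 -2.3] w 0.136
```

```bash
python3 -m pendant '[{"travel":[0.001,0,0],"twist":0},{"travel":[0.002,0,0],"twist":0},{"travel":[0.003,0,0],"twist":0},{"travel":[0.003,0,0],"twist":0}]'
```

```text
time: 23.4
position: [0.5176, 0.1461, 0.0541]
tool_rot: [-1.18, 1.203, 1.16]
ft_force: [0.1, -2.0, 7.1]
grip_width: 0.137
```

Contact is made at 7 N. Releasing.

```bash
python3 -m pendant '[{"travel":[0,0,0],"twist":0},{"travel":[0,0,0],"twist":0},{"travel":[0,0,0],"twist":0},{"travel":[-0.01,0,0],"twist":0},{"travel":[-0.04,0,0],"twist":0},{"travel":[-0.08,0,0],"twist":0},{"travel":[-0.13,0,0],"twist":0},{"travel":[-0.18,0,0],"twist":0},{"travel":[-0.22,0,0],"twist":0},{"travel":[-0.22,0,0],"twist":0}]' -0.4
python3 -c "
from h import *
wbar('w8',.077);go([.445,-.267,.3],-19);snap('top','t8')"
```

```text
time: 24.65
position: [0.5131, 0.145, 0.2775]
tool_rot: [-1.183, 1.198, 1.156]
ft_force: [0.1, -0.6, 0.1]
grip_width: 0.295
bar px [260. 225.] rows 204 244 world [0.5882 0.1441] size [0.0089 0.0537] jaw 87.1
bar px [260. 168.] rows 145 191 world [0.5171 0.1469] size [0.0097 0.0555] jaw 87.1
t 24.7 pos [0.5121 0.1443 0.2754] jaw 87.4 tilt [ 0.03   0.009 -1.   ] | travel [-0.0305  0.0472 -0.4136] twist (np.float64(1.856), np.float64(-1.285)) | F [-0.6 -0.5 -0.7] w 0.304
```

View pics/w8.png

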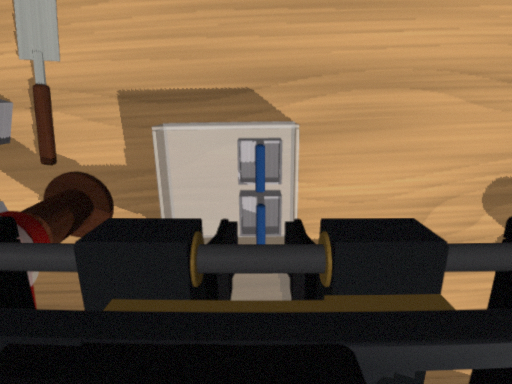

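View pics/t8.png

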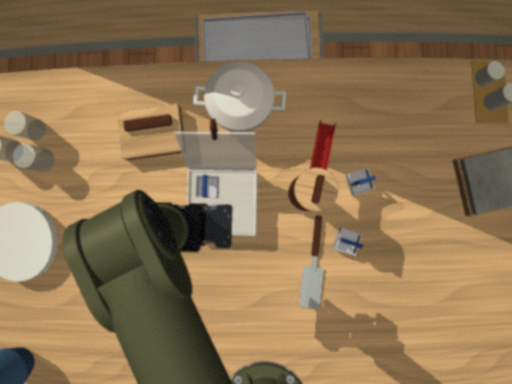

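Both left baskets stand in the box. The near-right basket has been knocked from (364,239) to (348,242), so I'll re-measure.

```bash
python3 - <<'E'
from h import *
im=cv2.imread("pics/t8.png")[:,:,::-1].copy();H=hsv(im);c=cam("top")
b=(H[...,0]>100)&(H[...,0]<125)&(H[...,1]>120);b[330:]=0
for k in blobs(b,15):
    P=plane(c,k.reshape(-1,2),0.069)[:,:2];m=P.mean(0);v=np.linalg.svd(P-m)[2][0];a=np.degrees(np.arctan2(v[1],v[0]));print(m.round(4),"handle",a.round(1),"jaw",((a-90+90)%180-90).round(1))
cv2.imwrite("pics/z8.png",cv2.resize(im[160:320,280:400,::-1],None,fx=4,fy=3.7,interpolation=cv2.INTER_CUBIC))
go([.598,-.265,.3],16);go([.598,-.265,.2],16);go([.42,-.1,.3],16)
print(np.round(ctrl.get_state()["joint_positions"],2))
E
```

```text
[ 0.4398 -0.2272] handle -109.2 jaw -19.2
[ 0.5976 -0.2641] handle -73.5 jaw 16.5
[0.5912 0.1442] handle 178.6 jaw 88.6
t 24.75 pos [0.5114 0.1438 0.274 ] jaw 87.4 tilt [ 0.028  0.009 -1.   ] | travel [-0.0273 -0.1062 -0.4041] twist (np.float64(1.245), np.float64(-1.896)) | F [-0.4  0.  -0. ] w 0.302
t 24.75 pos [0.5114 0.1438 0.274 ] jaw 87.4 tilt [ 0.028  0.009 -1.   ] | travel [ 0.0726 -0.1034 -0.4052] twist (np.float64(1.245), np.float64(-1.896)) | F [-0.4  0.  -0. ] w 0.302
t 24.75 pos [0.5114 0.1438 0.274 ] jaw 87.4 tilt [ 0.028  0.009 -1.   ] | travel [-0.0308  0.0792 -0.2475] twist (np.float64(1.245), np.float64(-1.896)) | F [-0.4  0.  -0. ] w 0.302
[ 0.89  0.18 -1.33  1.66  0.18  1.41  1.07]
```

View pics/z8.png

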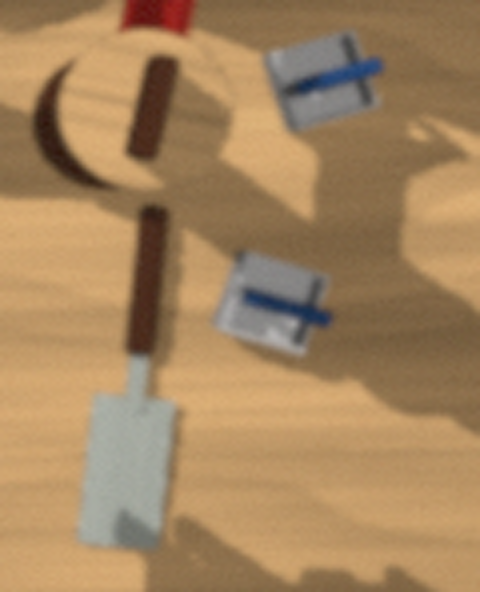

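```bash
python3 -m pendant '[{"travel":[-0.04,-0.01,-0.03],"twist":0.15},{"travel":[-0.04,-0.02,-0.09],"twist":0.32},{"travel":[-0.04,-0.035,-0.15],"twist":0.48},{"travel":[-0.04,-0.05,-0.21],"twist":0.64},{"travel":[-0.04,-0.07,-0.27],"twist":0.8},{"travel":[-0.03,-0.09,-0.33],"twist":0.96},{"travel":[-0.03,-0.106,-0.38],"twist":1.12},{"travel":[-0.027,-0.106,-0.41],"twist":1.245},{"travel":[0.02,-0.106,-0.41],"twist":1.245},{"travel":[0.04,-0.106,-0.41],"twist":1.245}]' 0.2
python3 -c "
from h import *
wbar('w9');go([.598,-.265,.048],16);print(np.round(ctrl.get_state()['joint_positions'],2))"
```

```text
time: 26.0
position: [0.5975, -0.2697, 0.2279]
tool_rot: [-0.212, 1.536, 0.226]
ft_force: [0.5, 0.3, 0.9]
grip_width: 0.606
bar px [259. 175.] rows 149 201 world [ 0.598  -0.2645] size [0.0106 0.0553] jaw 16.1
bar px [118.  97.] rows 71 123 world [ 0.4425 -0.2271] size [0.056  0.0134] jaw -18.6
t 26.05 pos [ 0.597  -0.2691  0.2265] jaw 16.1 tilt [ 0.02   0.013 -1.   ] | travel [ 0.1785  0.0023 -0.002 ] twist (np.float64(0.001), np.float64(-3.14)) | F [-0.9 -0.1 -1.8] w 0.599
[ 1.05  0.46 -0.9   1.42  0.34  1.41  0.44]
```

View pics/w9.png

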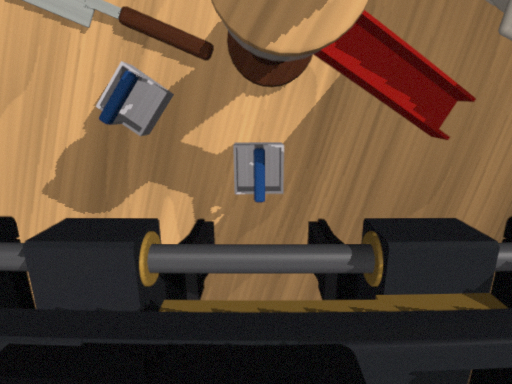

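The bar is centred at (259,175), with the disc above it and the chute off to the right. I'll take it slightly outward on the bar, for clearance from the dispenser.

```bash
python3 -c "
from h import *
go([.5998,-.2707,.048],16)"
```

```text
t 26.05 pos [ 0.597  -0.2691  0.2265] jaw 16.1 tilt [ 0.02   0.013 -1.   ] | travel [ 0.1785 -0.0037 -0.0018] twist (np.float64(0.001), np.float64(-3.14)) | F [-0.9 -0.1 -1.8] w 0.599
```

```bash
python3 -m pendant '[{"travel":[0.05,-0.003,-0.001],"twist":0},{"travel":[0.09,-0.004,-0.001],"twist":0},{"travel":[0.13,-0.004,-0.002],"twist":0},{"travel":[0.16,-0.004,-0.002],"twist":0},{"travel":[0.172,-0.004,-0.002],"twist":0},{"travel":[0.178,-0.004,-0.002],"twist":0},{"travel":[0.179,-0.004,-0.002],"twist":0},{"travel":[0.179,-0.004,-0.002],"twist":0}]' 0.2
python3 -m pendant '[{"travel":[0,0,0],"twist":0},{"travel":[0,0,0],"twist":0},{"travel":[0,0,0],"twist":0},{"travel":[0,0,0],"twist":0},{"travel":[0,0,0],"twist":0},{"travel":[0,0,0],"twist":0},{"travel":[0,0,0],"twist":0}]' -1 25
python3 -c "
from h import *
go([.587,.061,.34],87.6)"
```

```text
time: 27.05
position: [0.6005, -0.2713, 0.0487]
tool_rot: [-0.212, 1.536, 0.227]
ft_force: [0.5, 0.4, -0.2]
grip_width: 0.597
time: 27.92
position: [0.6004, -0.2714, 0.0487]
tool_rot: [-0.212, 1.537, 0.227]
ft_force: [-0.0, 0.2, -0.5]
grip_width: 0.136
t 27.93 pos [ 0.6004 -0.2714  0.0487] jaw 16.1 tilt [ 0.021  0.012 -1.   ] | travel [-0.2874  0.3248  0.0862] twist (np.float64(-1.248), np.float64(1.893)) | F [-0.   0.2 -0.5] w 0.136
```

```bash
python3 -m pendant '[{"travel":[-0.01,0,0],"twist":0},{"travel":[-0.03,0,0],"twist":0},{"travel":[-0.07,0,0],"twist":0},{"travel":[-0.12,0,0],"twist":0},{"travel":[-0.18,0,0],"twist":0},{"travel":[-0.24,0,0],"twist":0},{"travel":[-0.287,0,0],"twist":0},{"travel":[-0.287,0,0],"twist":0}]'
python3 -c "
from h import *
go([.592,.061,.34],87.6)"
```

```text
time: 28.92
position: [0.5962, -0.2743, 0.3421]
tool_rot: [-0.216, 1.528, 0.223]
ft_force: [0.4, -0.2, -1.9]
grip_width: 0.136
t 28.93 pos [ 0.5962 -0.2743  0.3421] jaw 16.1 tilt [ 0.03   0.009 -1.   ] | travel [0.0049 0.3233 0.0889] twist (np.float64(-1.248), np.float64(1.894)) | F [ 0.4 -0.2 -1.9] w 0.136
```

```bash
python3 -m pendant '[{"travel":[0,0.02,0.005],"twist":-0.14},{"travel":[0,0.06,0.015],"twist":-0.28},{"travel":[0,0.1,0.03],"twist":-0.42},{"travel":[0,0.14,0.04],"twist":-0.56},{"travel":[0,0.18,0.05],"twist":-0.7},{"travel":[0,0.22,0.06],"twist":-0.84},{"travel":[0,0.26,0.07],"twist":-0.98},{"travel":[0,0.29,0.08],"twist":-1.12},{"travel":[0.004,0.323,0.089],"twist":-1.248},{"travel":[0.004,0.323,0.089],"twist":-1.248}]'
python3 -c "
from h import *
go([.592,.061,.056],87.6);print(np.round(ctrl.get_state()['joint_positions'],2))"
```

```text
time: 30.18
position: [0.5905, 0.0651, 0.3406]
tool_rot: [-1.19, 1.196, 1.168]
ft_force: [0.4, -1.0, -1.1]
grip_width: 0.135
t 30.18 pos [0.5905 0.0651 0.3406] jaw 88.1 tilt [ 0.029  0.01  -1.   ] | travel [ 0.2845  0.0066 -0.0072] twist (np.float64(0.008), np.float64(-3.133)) | F [ 0.4 -1.  -1.1] w 0.135
[ 0.81  0.37 -1.26  1.4   0.35  1.59  1.13]
```

```bash
python3 -m pendant '[{"travel":[0.04,0.001,-0.007],"twist":0.008},{"travel":[0.09,0.002,-0.007],"twist":0.008},{"travel":[0.14,0.004,-0.007],"twist":0.008},{"travel":[0.19,0.005,-0.007],"twist":0.008},{"travel":[0.23,0.006,-0.007],"twist":0.008},{"travel":[0.26,0.0066,-0.007],"twist":0.008},{"travel":[0.275,0.0066,-0.007],"twist":0.008},{"travel":[0.282,0.0066,-0.007],"twist":0.008},{"travel":[0.284,0.0066,-0.007],"twist":0.008},{"travel":[0.285,0.0066,-0.007],"twist":0.008}]'
python3 -c "
from h import *
go([.592,.061,.054],87.6)"
```

```text
time: 31.42
position: [0.5927, 0.0613, 0.0565]
tool_rot: [-1.185, 1.199, 1.161]
ft_force: [-0.2, -0.6, -1.8]
grip_width: 0.135
t 31.43 pos [0.5927 0.0613 0.0565] jaw 87.6 tilt [ 0.031  0.01  -0.999] | travel [ 0.0024  0.0008 -0.0004] twist (np.float64(-0.0), np.float64(3.142)) | F [-0.2 -0.6 -1.8] w 0.135
```

```bash
python3 -m pendant '[{"travel":[0.001,0,0],"twist":0},{"travel":[0.002,0,0],"twist":0},{"travel":[0.003,0,0],"twist":0},{"travel":[0.004,0,0],"twist":0},{"travel":[0.004,0,0],"twist":0}]'
```

```text
time: 32.05
position: [0.5945, 0.0611, 0.054]
tool_rot: [-1.186, 1.197, 1.158]
ft_force: [1.1, -0.4, 6.6]
grip_width: 0.136
```

```bash
python3 -m pendant '[{"travel":[0,0,0],"twist":0},{"travel":[0,0,0],"twist":0},{"travel":[0,0,0],"twist":0},{"travel":[-0.01,0,0],"twist":0},{"travel":[-0.04,0,0],"twist":0},{"travel":[-0.08,0,0],"twist":0},{"travel":[-0.13,0,0],"twist":0},{"travel":[-0.18,0,0],"twist":0},{"travel":[-0.24,0,0],"twist":0},{"travel":[-0.26,0,0],"twist":0}]' -0.4
python3 -c "
from h import *
wbar('w10',.077);go([.4405,-.227,.31],-19);go([.4405,-.227,.2],-19);print(np.round(ctrl.get_state()['joint_positions'],2));snap('top','t10')"
```

```text
time: 33.3
position: [0.5867, 0.0598, 0.3183]
tool_rot: [-1.189, 1.192, 1.155]
ft_force: [0.3, 0.6, -0.5]
grip_width: 0.302
bar px [322. 158.] rows 137 179 world [0.5911 0.1429] size [0.0117 0.0557] jaw 87.3
bar px [260. 158.] rows 137 179 world [0.5876 0.0615] size [0.0092 0.0555] jaw 87.7
bar px [324. 100.] rows 77 122 world [0.5172 0.1455] size [0.0118 0.0542] jaw 87.6
bar px [23. 52.] rows 42 61 world [ 0.4416 -0.2199] size [0.0604 0.0113] jaw -20.2
t 33.35 pos [0.5871 0.0597 0.319 ] jaw 87.6 tilt [ 0.04   0.01  -0.999] | travel [ 0.0003  0.1346 -0.2927] twist (np.float64(1.861), np.float64(-1.281)) | F [ 0.1 -0.   1.6] w 0.298
t 33.35 pos [0.5871 0.0597 0.319 ] jaw 87.6 tilt [ 0.04   0.01  -0.999] | travel [ 0.1102  0.139  -0.294 ] twist (np.float64(1.861), np.float64(-1.281)) | F [ 0.1 -0.   1.6] w 0.298
[ 0.85  0.35 -1.27  1.46  0.34  1.53  1.13]
```

View pics/w10.png

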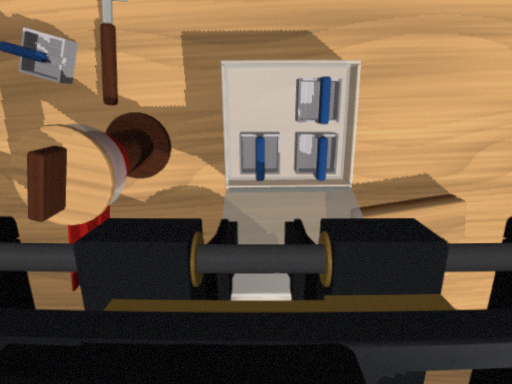

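View pics/t10.png

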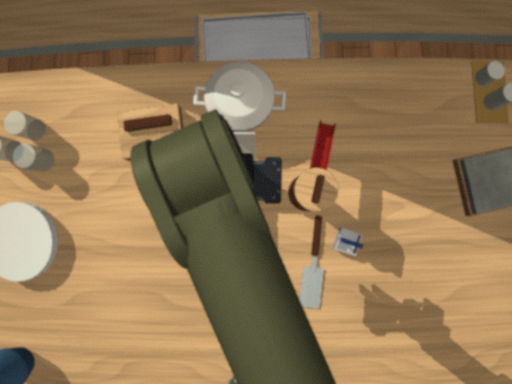

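Three baskets stand in the box, with bars at (260,158), (322,158) and (324,100). Now for the last one.

```bash
python3 -m pendant '[{"travel":[0,0.015,-0.03],"twist":0.18},{"travel":[0,0.035,-0.07],"twist":0.36},{"travel":[0,0.055,-0.12],"twist":0.54},{"travel":[0,0.08,-0.17],"twist":0.72},{"travel":[0,0.1,-0.21],"twist":0.9},{"travel":[0,0.12,-0.25],"twist":1.08},{"travel":[0.01,0.13,-0.28],"twist":1.26},{"travel":[0.05,0.137,-0.293],"twist":1.44},{"travel":[0.1,0.139,-0.294],"twist":1.62},{"travel":[0.11,0.139,-0.294],"twist":1.8}]' 0.2
python3 -c "
from h import *
wbar('w11');go([.4405,-.227,.048],-19);print(np.round(ctrl.get_state()['joint_positions'],2))"
```

```text
time: 34.65
position: [0.4359, -0.2261, 0.1927]
tool_rot: [0.233, 1.531, -0.202]
ft_force: [-0.3, 0.5, 0.8]
grip_width: 0.599
bar px [262. 188.] rows 159 218 world [ 0.4402 -0.2264] size [0.0568 0.0108] jaw -18.9
t 34.7 pos [ 0.4364 -0.2261  0.193 ] jaw -16.3 tilt [ 0.032  0.015 -0.999] | travel [ 0.145  -0.0032  0.0003] twist (np.float64(0.048), np.float64(-3.094)) | F [-0.7  0.3 -0.5] w 0.6
[ 1.53  0.04 -1.09  1.86  0.    1.24  0.16]
```

View pics/w11.png

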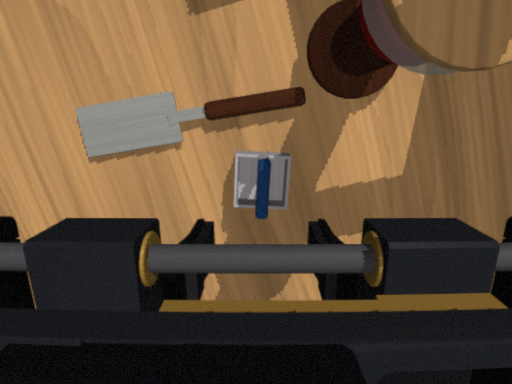

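The bar is at (262,188) and needs 0.048 more twist. The lifter is well clear of it.

```bash
python3 -m pendant '[{"travel":[0.05,-0.001,0.0],"twist":0.02},{"travel":[0.09,-0.002,0],"twist":0.046},{"travel":[0.12,-0.003,0],"twist":0.046},{"travel":[0.135,-0.003,0],"twist":0.046},{"travel":[0.142,-0.003,0],"twist":0.046},{"travel":[0.145,-0.003,0],"twist":0.046},{"travel":[0.145,-0.003,0],"twist":0.046}]' 0.2
python3 -m pendant '[{"travel":[0,0,0],"twist":0},{"travel":[0,0,0],"twist":0},{"travel":[0,0,0],"twist":0},{"travel":[0,0,0],"twist":0},{"travel":[0,0,0],"twist":0},{"travel":[0,0,0],"twist":0},{"travel":[0,0,0],"twist":0}]' -1 25
python3 -m pendant '[{"travel":[-0.01,0,0],"twist":0},{"travel":[-0.03,0,0],"twist":0},{"travel":[-0.07,0,0],"twist":0},{"travel":[-0.12,0,0],"twist":0},{"travel":[-0.18,0,0],"twist":0},{"travel":[-0.22,0,0],"twist":0},{"travel":[-0.24,0,0],"twist":0},{"travel":[-0.24,0,0],"twist":0}]'
python3 -c "
from h import *
go([.511,.064,.30],87.6);print(np.round(ctrl.get_state()['joint_positions'],2))"
```

```text
time: 35.58
position: [0.4407, -0.2271, 0.0487]
tool_rot: [0.273, 1.525, -0.242]
ft_force: [0.5, -0.3, 0.1]
grip_width: 0.601
time: 36.45
position: [0.4407, -0.2271, 0.0487]
tool_rot: [0.273, 1.525, -0.242]
ft_force: [-0.7, 0.4, 1.6]
grip_width: 0.136
time: 37.45
position: [0.4337, -0.2308, 0.2901]
tool_rot: [0.27, 1.523, -0.244]
ft_force: [-0.1, -0.5, -1.1]
grip_width: 0.135
t 37.45 pos [ 0.4337 -0.2308  0.2901] jaw -18.9 tilt [ 0.035  0.011 -0.999] | travel [-0.0039  0.3041 -0.0219] twist (np.float64(-1.858), np.float64(1.283)) | F [-0.1 -0.5 -1.1] w 0.135
[ 1.62 -0.07 -1.1   1.71 -0.09  1.43  0.2 ]
```

```bash
python3 -m pendant '[{"travel":[-0.04,0,0],"twist":-0.18},{"travel":[-0.04,0.03,0],"twist":-0.36},{"travel":[-0.04,0.07,-0.005],"twist":-0.55},{"travel":[-0.04,0.11,-0.007],"twist":-0.73},{"travel":[-0.04,0.15,-0.01],"twist":-0.92},{"travel":[-0.04,0.19,-0.013],"twist":-1.1},{"travel":[-0.03,0.23,-0.016],"twist":-1.28},{"travel":[-0.01,0.27,-0.02],"twist":-1.46},{"travel":[0,0.304,-0.022],"twist":-1.64},{"travel":[0,0.304,-0.022],"twist":-1.82}]'
python3 -c "
from h import *
go([.512,.063,.056],87.6);print(np.round(ctrl.get_state()['joint_positions'],2))"
```

```text
time: 38.7
position: [0.5096, 0.0687, 0.2939]
tool_rot: [-1.163, 1.205, 1.147]
ft_force: [0.5, -1.2, -1.4]
grip_width: 0.138
t 38.7 pos [0.5096 0.0687 0.2939] jaw 86.3 tilt [ 0.031  0.016 -0.999] | travel [ 0.2377  0.0043 -0.0097] twist (np.float64(-0.023), np.float64(3.118)) | F [ 0.5 -1.2 -1.4] w 0.138
[ 1.16  0.06 -1.36  1.66  0.05  1.43  1.3 ]
```

```bash
python3 -m pendant '[{"travel":[0.03,0.0,-0.009],"twist":-0.023},{"travel":[0.06,0.001,-0.01],"twist":-0.023},{"travel":[0.08,0.002,-0.01],"twist":-0.023},{"travel":[0.08,0.002,-0.01],"twist":-0.023}]'
python3 -c "
from h import *
go([.512,.063,.056],87.6);print(np.round(ctrl.get_state()['joint_positions'],3))"
```

```text
time: 39.2
position: [0.508, 0.0603, 0.212]
tool_rot: [-1.179, 1.196, 1.167]
ft_force: [0.6, 0.2, -0.3]
grip_width: 0.14
t 39.2 pos [0.508  0.0603 0.212 ] jaw 87.6 tilt [ 0.028  0.017 -0.999] | travel [0.1561 0.0003 0.    ] twist (np.float64(0.001), np.float64(-3.141)) | F [ 0.6  0.2 -0.3] w 0.14
[ 1.099  0.146 -1.334  1.796  0.138  1.283  1.262]
```

q3 is moving away from its limit. I'll keep lowering.

```bash
python3 -m pendant '[{"travel":[0.04,0.0,0],"twist":0},{"travel":[0.08,0,0],"twist":0},{"travel":[0.11,0,0],"twist":0},{"travel":[0.135,0,0],"twist":0},{"travel":[0.147,0,0],"twist":0},{"travel":[0.152,0,0],"twist":0},{"travel":[0.155,0,0],"twist":0},{"travel":[0.156,0,0],"twist":0},{"travel":[0.156,0,0],"twist":0}]'
python3 -c "
from h import *
go([.512,.063,.054],87.6);print(np.round(ctrl.get_state()['joint_positions'],3))"
```

```text
time: 40.33
position: [0.5127, 0.0629, 0.0566]
tool_rot: [-1.179, 1.195, 1.166]
ft_force: [0.1, -0.6, -0.2]
grip_width: 0.13
t 40.33 pos [0.5127 0.0629 0.0566] jaw 87.6 tilt [ 0.029  0.017 -0.999] | travel [0.0026 0.0008 0.0001] twist (np.float64(0.001), np.float64(-3.141)) | F [ 0.1 -0.6 -0.2] w 0.13
[ 0.846  0.388 -1.153  1.962  0.408  1.02   1.041]
```

```bash
python3 -m pendant '[{"travel":[0.001,0,0],"twist":0},{"travel":[0.002,0,0],"twist":0},{"travel":[0.003,0,0],"twist":0},{"travel":[0.004,0,0],"twist":0},{"travel":[0.004,0,0],"twist":0}]'
```

```text
time: 40.95
position: [0.5148, 0.0634, 0.0541]
tool_rot: [-1.181, 1.193, 1.164]
ft_force: [1.1, 0.2, 6.7]
grip_width: 0.134
```

```bash
python3 -m pendant '[{"travel":[0,0,0],"twist":0},{"travel":[0,0,0],"twist":0},{"travel":[0,0,0],"twist":0},{"travel":[-0.01,0,0],"twist":0},{"travel":[-0.04,0,0],"twist":0},{"travel":[-0.08,0,0],"twist":0},{"travel":[-0.13,0,0],"twist":0},{"travel":[-0.18,0,0],"twist":0},{"travel":[-0.22,0,0],"twist":0},{"travel":[-0.23,0,0],"twist":0}]' -0.4
python3 -c "
from h import *
wbar('w12',.077);go([.5716,-.1225,.30],76);print(np.round(ctrl.get_state()['joint_positions'],3));snap('scene','s12')"
```

```text
time: 42.2
position: [0.5086, 0.06, 0.2867]
tool_rot: [-1.184, 1.191, 1.16]
ft_force: [-0.2, -0.1, -0.2]
grip_width: 0.299
bar px [261. 223.] rows 203 243 world [0.5869 0.0618] size [0.0091 0.0551] jaw 87.5
bar px [325. 212.] rows 202 221 world [0.5745 0.1436] size [0.0255 0.0115] jaw -89.2
bar px [261. 169.] rows 146 191 world [0.5158 0.0641] size [0.0099 0.0558] jaw 87.4
bar px [328. 167.] rows 144 189 world [0.5169 0.1455] size [0.0123 0.0559] jaw 87.1
t 42.25 pos [0.5084 0.0598 0.2864] jaw 87.6 tilt [ 0.036  0.015 -0.999] | travel [-0.0141 -0.0712 -0.1793] twist (np.float64(0.203), np.float64(-2.938)) | F [1.4 0.1 1. ] w 0.302
[ 1.164  0.03  -1.326  1.685  0.02   1.412  1.365]
```

View pics/w12.png

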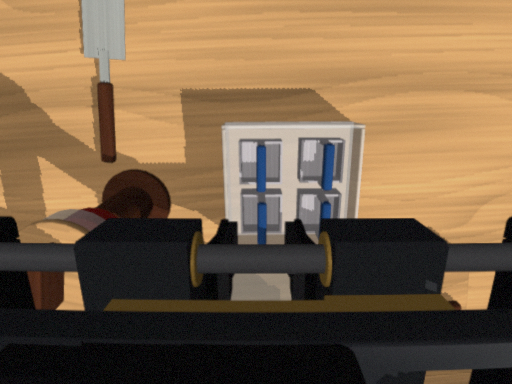

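View pics/s12.png

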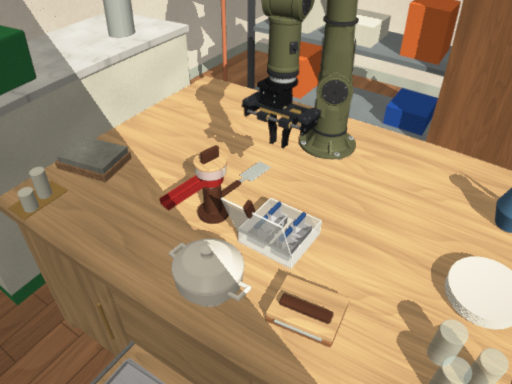

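All four baskets stand two by two in the box, and the lid rests back. Next I'll hover over the dispenser bar.

```bash
python3 -m pendant '[{"travel":[-0.03,-0.01,-0.01],"twist":0.03},{"travel":[-0.04,-0.02,-0.05],"twist":0.08},{"travel":[-0.05,-0.04,-0.1],"twist":0.13},{"travel":[-0.05,-0.071,-0.14],"twist":0.19},{"travel":[-0.05,-0.071,-0.18],"twist":0.19},{"travel":[-0.05,-0.071,-0.18],"twist":0.19},{"travel":[-0.05,-0.071,-0.18],"twist":0.19}]' 0
python3 - <<'E'
from h import *
go([.5716,-.1225,.335],76.7);print(np.round(ctrl.get_state()['joint_positions'],3));snap('wrist','w13')
E
```

```text
time: 43.18
position: [0.5689, -0.1245, 0.3324]
tool_rot: [-1.035, 1.274, 1.026]
ft_force: [-0.1, 0.7, -0.7]
grip_width: 0.504
t 43.17 pos [ 0.5689 -0.1245  0.3324] jaw 76.7 tilt [ 0.031  0.017 -0.999] | travel [-0.0025 -0.0022  0.0027] twist (np.float64(-0.0), np.float64(3.141)) | F [-0.1  0.7 -0.7] w 0.504
[ 1.138  0.302 -1.184  1.438  0.263  1.554  1.313]
```

View pics/w13.png

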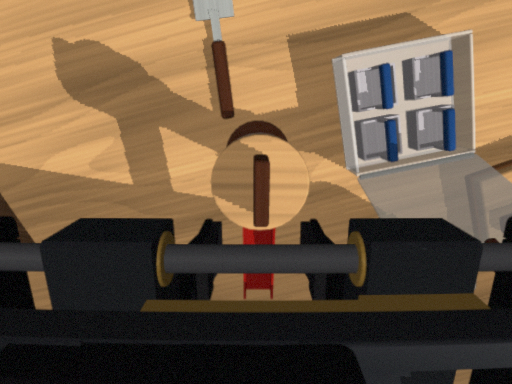

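The bar runs vertically at (261,156)–(261,225), in line with the chute, and the disc is centred at about (262,180). I'll compute the axis from the bar and the disc.

```bash
cat >> h.py <<'E'
def wbrown(f,zt,lo=(90,130),box=(200,100,330,232)):
    st=ctrl.get_state();im=ctrl.get_image("wrist");cv2.imwrite(f"pics/{f}.png",im[:,:,::-1]);c=cam("wrist",st)
    g=(im[...,0]<110)&(im[...,0].astype(int)>im[...,2]+8)
    x0,y0,x1,y1=box;m=np.zeros_like(g);m[y0:y1,x0:x1]=g[y0:y1,x0:x1]
    for k in blobs(m,200):
        x=k.reshape(-1,2);P=plane(c,x,zt)[:,:2].astype(np.float32);r=cv2.minAreaRect(P);B=cv2.boxPoints(r)
        e=B[1]-B[0];e2=B[2]-B[1];e=e if np.linalg.norm(e)>np.linalg.norm(e2) else e2
        print("brown px",x.mean(0).round(0),x.min(0),x.max(0),np.round(r[0],4),np.round(r[1],4),"dir",round(np.degrees(np.arctan2(e[1],e[0]))%180,1))
    return st,im,c
E
python3 - <<'E'
from h import *
st,im,c=wbrown("w14",.232)
# disc outline edge points: left/right extremes at row of centre
for p in [(212,181),(310,181),(220,150),(300,150),(225,213)]: print(p,plane(c,[p],.196)[0].round(4))
P=plane(c,[(212,181),(310,181),(218,155),(304,155),(222,210)],.196)[:,:2]
A=np.c_[2*P,np.ones(5)];s=np.linalg.lstsq(A,(P**2).sum(1),rcond=None)[0];print("disc c",s[:2],np.sqrt(s[2]+s[:2]@s[:2]))
E
```

```text
brown px [259. 190.] [252 154] [268 225] [ 0.5711 -0.1218] [0.0137 0.0645] dir 166.3
brown px [256. 132.] [226 120] [286 145] [ 0.5206 -0.1137] [0.0505 0.019 ] dir 80.4
brown px [226. 108.] [218 100] [233 118] [ 0.497  -0.1325] [0.0109 0.0151] dir 174.6
(212, 181) [ 0.5605 -0.1669  0.196 ]
(310, 181) [ 0.5833 -0.0729  0.196 ]
(220, 150) [ 0.5329 -0.1512  0.196 ]
(300, 150) [ 0.5507 -0.0765  0.196 ]
(225, 213) [ 0.5958 -0.1632  0.196 ]
disc c [ 0.57226575 -0.12014909] 0.04883878835574818
```

```bash
python3 -c "
from h import *
go([.5716,-.1217,.207],76.4)"
```

```text
t 43.27 pos [ 0.5691 -0.1231  0.3334] jaw 76.8 tilt [ 0.033  0.016 -0.999] | travel [ 0.1264  0.0015 -0.001 ] twist (np.float64(0.007), np.float64(-3.134)) | F [ 0.9  0.2 -0.6] w 0.501
```

```bash
python3 -m pendant '[{"travel":[0.04,0.001,-0.001],"twist":0.005},{"travel":[0.08,0.001,-0.001],"twist":0.007},{"travel":[0.11,0.0015,-0.001],"twist":0.007},{"travel":[0.12,0.0015,-0.001],"twist":0.007},{"travel":[0.126,0.0015,-0.001],"twist":0.007},{"travel":[0.126,0.0015,-0.001],"twist":0.007},{"travel":[0.126,0.0015,-0.001],"twist":0.007}]' 0
python3 -m pendant '[{"travel":[0,0,0],"twist":0},{"travel":[0,0,0],"twist":0},{"travel":[0,0,0],"twist":0},{"travel":[0,0,0],"twist":0},{"travel":[0,0,0],"twist":0},{"travel":[0,0,0],"twist":0}]' -1 25
python3 -c "
from h import *
go([.5716,-.1217,.207],76.4);print(ctrl.get_state()['joint_positions'])"
```

```text
time: 44.15
position: [0.5722, -0.1217, 0.2085]
tool_rot: [-1.035, 1.275, 1.019]
ft_force: [0.4, 0.3, 1.1]
grip_width: 0.502
time: 44.9
position: [0.5721, -0.1226, 0.2085]
tool_rot: [-1.035, 1.276, 1.018]
ft_force: [-1.1, -2.5, 0.9]
grip_width: 0.159
t 44.9 pos [ 0.5721 -0.1226  0.2085] jaw 76.4 tilt [ 0.034  0.014 -0.999] | travel [0.0015 0.0007 0.0007] twist (np.float64(-0.0), np.float64(3.141)) | F [-1.1 -2.5  0.9] w 0.159
[ 1.11530549  0.3630563  -1.14577865  1.63634407  0.32532871  1.32703673
  1.25826259]
```

```bash
python3 -m pendant '[{"travel":[0,0,0],"twist":0.08},{"travel":[0,0,0],"twist":0.18},{"travel":[0.0005,0,0],"twist":0.28},{"travel":[0.0007,0,0],"twist":0.38},{"travel":[0.001,0,0],"twist":0.48},{"travel":[0.001,0,0],"twist":0.5},{"travel":[0.001,0,0],"twist":0.5}]'
python3 -c "
from h import *
go([.5716,-.1217,.207],76.4);print(ctrl.get_state()['joint_positions'],ctrl.get_state()['torque']);snap('scene','s15')"
```

```text
time: 45.78
position: [0.5722, -0.1228, 0.2076]
tool_rot: [-0.649, 1.434, 0.647]
ft_force: [-1.1, -2.5, 1.3]
grip_width: 0.165
t 45.77 pos [ 0.5722 -0.1228  0.2076] jaw 47.8 tilt [ 0.034  0.013 -0.999] | travel [0.0006 0.0012 0.0004] twist (np.float64(-0.499), np.float64(2.643)) | F [-1.1 -2.5  1.3] w 0.165
[ 1.05085625  0.32220125 -1.04694649  1.63906133  0.27257085  1.31169261
  0.7990029 ] [-0.85325008  0.07384385  0.02546212]
```

View pics/s15.png

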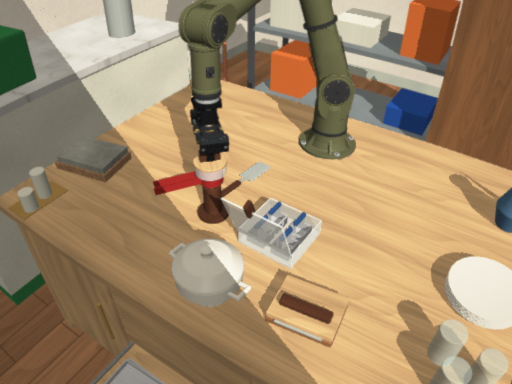

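The chute is turning with the bar, with forces of about 3 N. I'll continue.

```bash
python3 -m pendant '[{"travel":[0,0,0],"twist":0.1},{"travel":[0.0004,0,0],"twist":0.22},{"travel":[0.0006,0,0],"twist":0.34},{"travel":[0.0009,0,0],"twist":0.46},{"travel":[0.001,0,0],"twist":0.58},{"travel":[0.0013,0,0],"twist":0.7},{"travel":[0.0016,0,0],"twist":0.82},{"travel":[0.0018,0,0],"twist":0.94},{"travel":[0.002,0,0],"twist":1.06},{"travel":[0.002,0,0],"twist":1.06}]'
python3 -m pendant '[{"travel":[0,0,0],"twist":0.1},{"travel":[0.0004,0,0],"twist":0.22},{"travel":[0.0006,0,0],"twist":0.34},{"travel":[0.0009,0,0],"twist":0.46},{"travel":[0.001,0,0],"twist":0.58},{"travel":[0.0013,0,0],"twist":0.7},{"travel":[0.0016,0,0],"twist":0.82},{"travel":[0.0018,0,0],"twist":0.94},{"travel":[0.002,0,0],"twist":1.06},{"travel":[0.002,0,0],"twist":1.06}]'
python3 -c "
from h import *
go([.5716,-.1217,.207],76.4);print(ctrl.get_state()['joint_positions'],ctrl.get_state()['torque'])"
```

```text
time: 47.08
position: [0.5721, -0.1219, 0.2056]
tool_rot: [0.189, 1.532, -0.161]
ft_force: [-0.2, -0.7, 1.3]
grip_width: 0.16
time: 48.32
position: [0.573, -0.1227, 0.2037]
tool_rot: [1.017, 1.311, -0.963]
ft_force: [2.1, -3.0, 0.0]
grip_width: 0.16
t 48.33 pos [ 0.573  -0.1227  0.2037] jaw -73.4 tilt [ 0.036  0.014 -0.999] | travel [-0.0034 -0.001  -0.0014] twist (np.float64(-2.615), np.float64(0.527)) | F [ 2.1 -3.   0. ] w 0.16
[ 0.80250943  0.23798463 -0.72102402  1.65069347  0.14510698  1.27916507
 -1.22245371] [-1.22427021 -0.47747519 -0.10969382]
```

```bash
python3 -m pendant '[{"travel":[0,0,0],"twist":0},{"travel":[0,0,0],"twist":0},{"travel":[0,0,0],"twist":0},{"travel":[-0.02,0,0],"twist":0},{"travel":[-0.06,0,0],"twist":0},{"travel":[-0.1,0,0],"twist":-0.16},{"travel":[-0.12,0,0],"twist":-0.34},{"travel":[-0.12,0,0],"twist":-0.52},{"travel":[-0.12,0,0],"twist":-0.7},{"travel":[-0.12,0,0],"twist":-0.88}]' 0
python3 -m pendant '[{"travel":[0,0,0],"twist":-0.18},{"travel":[0,0,0],"twist":-0.36},{"travel":[0,0,0],"twist":-0.54},{"travel":[0,0,0],"twist":-0.72},{"travel":[0,0,0],"twist":-0.9},{"travel":[0,0,0],"twist":-1.08},{"travel":[0,0,0],"twist":-1.26},{"travel":[0,0,0],"twist":-1.44},{"travel":[0,0,0],"twist":-1.6},{"travel":[0,0,0],"twist":-1.6}]' 
python3 -c "
from h import *
go([.5719,-.122,.203],106.6);print(ctrl.get_state()['joint_positions'])"
```

```text
time: 49.58
position: [0.569, -0.124, 0.3253]
tool_rot: [0.324, 1.515, -0.292]
ft_force: [0.3, 0.1, 0.0]
grip_width: 0.498
time: 50.82
position: [0.5692, -0.124, 0.3266]
tool_rot: [-0.938, 1.321, 0.921]
ft_force: [0.2, 0.3, -0.1]
grip_width: 0.501
t 50.83 pos [ 0.5692 -0.124   0.3266] jaw 69.0 tilt [ 0.038  0.013 -0.999] | travel [ 0.1236  0.002  -0.0004] twist (np.float64(-0.656), np.float64(2.485)) | F [ 0.2  0.3 -0.1] w 0.501
[ 1.04490086  0.24074212 -1.02814391  1.45803225  0.19136457  1.51979862
  1.23142305]
```

```bash
python3 -m pendant '[{"travel":[0,0.002,0],"twist":-0.16},{"travel":[0,0.002,0],"twist":-0.34},{"travel":[0,0.002,0],"twist":-0.5},{"travel":[0,0.002,0],"twist":-0.656},{"travel":[0,0.002,0],"twist":-0.656}]' 0
python3 - <<'E'
from h import *
st,im,c=wbrown("w16",.227)
go([.5719,-.122,.204],106.6);print(ctrl.get_state()['joint_positions'])
E
```

```text
time: 51.45
position: [0.5674, -0.1233, 0.3271]
tool_rot: [-1.428, 1.025, 1.388]
ft_force: [-0.4, 0.1, 0.2]
grip_width: 0.497
brown px [259. 190.] [251 154] [267 226] [ 0.571  -0.1229] [0.0656 0.014 ] dir 15.8
brown px [275. 125.] [261 100] [291 144] [ 0.5092 -0.1212] [0.027  0.0283] dir 175.7
t 51.5 pos [ 0.5673 -0.1233  0.327 ] jaw 106.3 tilt [ 0.039  0.013 -0.999] | travel [ 0.1231  0.0003 -0.0003] twist (np.float64(-0.005), np.float64(3.136)) | F [ 0.   0.1 -0.6] w 0.499
[ 1.12032081  0.26844711 -1.1351264   1.46040935  0.22973514  1.52700038
  1.85343136]
```

View pics/w16.png

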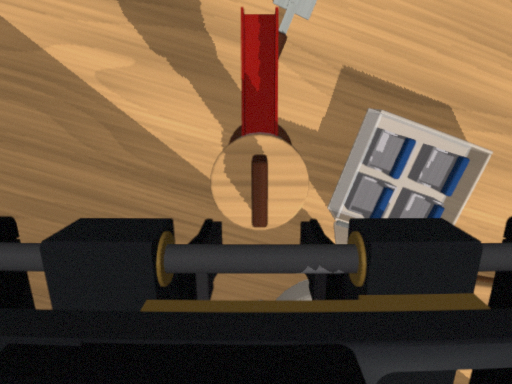

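The chute points up the image from (260,130) to (260,10), in line with the bar at 15.8–16.3°. I'll regrip and turn the rest.

```bash
python3 -m pendant '[{"travel":[0.04,0,0],"twist":0},{"travel":[0.08,0,0],"twist":0},{"travel":[0.105,0,0],"twist":0},{"travel":[0.117,0,0],"twist":0},{"travel":[0.123,0,0],"twist":0},{"travel":[0.123,0,0],"twist":0},{"travel":[0.123,0,0],"twist":0}]' 0
python3 -m pendant '[{"travel":[0,0,0],"twist":0},{"travel":[0,0,0],"twist":0},{"travel":[0,0,0],"twist":0},{"travel":[0,0,0],"twist":0},{"travel":[0,0,0],"twist":0},{"travel":[0,0,0],"twist":0}]' -1 25
python3 -c "
from h import *
go([.5719,-.122,.204],106)"
python3 -m pendant '[{"travel":[0,0,0],"twist":0.1},{"travel":[0.0004,0,0],"twist":0.22},{"travel":[0.0006,0,0],"twist":0.34},{"travel":[0.0009,0,0],"twist":0.46},{"travel":[0.001,0,0],"twist":0.58},{"travel":[0.0013,0,0],"twist":0.7},{"travel":[0.0016,0,0],"twist":0.82},{"travel":[0.0018,0,0],"twist":0.94},{"travel":[0.002,0,0],"twist":1.06},{"travel":[0.002,0,0],"twist":1.06}]'
python3 -c "
from h import *
go([.5719,-.122,.204],5.2);snap('scene','s17')"
```

```text
time: 52.38
position: [0.5728, -0.1217, 0.2051]
tool_rot: [-1.429, 1.025, 1.385]
ft_force: [0.3, 0.1, -0.6]
grip_width: 0.501
time: 53.12
position: [0.5729, -0.1223, 0.2052]
tool_rot: [-1.429, 1.026, 1.384]
ft_force: [1.0, -2.4, 0.4]
grip_width: 0.159
t 53.12 pos [ 0.5729 -0.1223  0.2052] jaw 106.2 tilt [ 0.041  0.012 -0.999] | travel [0.0012 0.0009 0.0006] twist (np.float64(0.004), np.float64(-3.138)) | F [ 1.  -2.4  0.4] w 0.159
time: 54.38
position: [0.5725, -0.1236, 0.2032]
tool_rot: [-0.622, 1.439, 0.612]
ft_force: [-0.8, -2.3, 1.5]
grip_width: 0.16
t 54.38 pos [ 0.5725 -0.1236  0.2032] jaw 45.5 tilt [ 0.04   0.01  -0.999] | travel [-0.0008  0.0015  0.0008] twist (np.float64(0.704), np.float64(-2.437)) | F [-0.8 -2.3  1.5] w 0.16
```

View pics/s17.png

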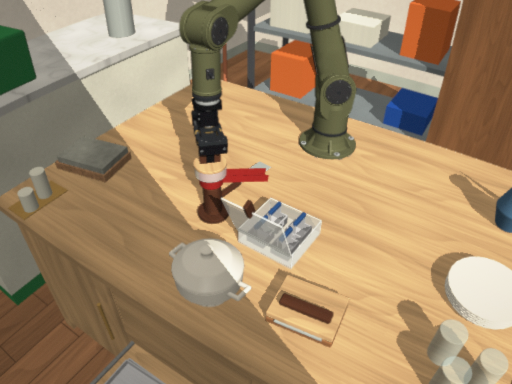

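```bash
python3 -m pendant '[{"travel":[0,0,0],"twist":0.1},{"travel":[0.0004,0,0],"twist":0.22},{"travel":[0.0006,0,0],"twist":0.34},{"travel":[0.0009,0,0],"twist":0.46},{"travel":[0.001,0,0],"twist":0.58},{"travel":[0.0013,0,0],"twist":0.68},{"travel":[0.0013,0,0],"twist":0.695},{"travel":[0.0013,0,0],"twist":0.695}]'
python3 -c "
from h import *
go([.5719,-.122,.204],5.2)"
python3 -m pendant '[{"travel":[0,0,0],"twist":0},{"travel":[0,0,0],"twist":0},{"travel":[0,0,0],"twist":0},{"travel":[-0.02,0,0],"twist":0},{"travel":[-0.06,0,0],"twist":0},{"travel":[-0.1,0,0],"twist":0},{"travel":[-0.15,0,0],"twist":0},{"travel":[-0.19,0,0],"twist":0},{"travel":[-0.19,0,0],"twist":0}]' 0
python3 - <<'E'
from h import *
st,im,c=wbrown("w18",.224)
go([.5719,-.122,.204],5.2);snap("top","t18");
E
```

```text
time: 55.42
position: [0.5721, -0.1233, 0.2019]
tool_rot: [-0.074, 1.53, 0.087]
ft_force: [-2.1, -1.9, 3.3]
grip_width: 0.165
t 55.42 pos [ 0.5721 -0.1233  0.2019] jaw 5.9 tilt [ 0.039  0.01  -0.999] | travel [-0.0021  0.0013 -0.    ] twist (np.float64(0.012), np.float64(-3.13)) | F [-2.1 -1.9  3.3] w 0.165
time: 56.55
position: [0.5663, -0.1247, 0.3969]
tool_rot: [-0.076, 1.522, 0.085]
ft_force: [-0.4, -1.0, 0.1]
grip_width: 0.496
brown px [259. 174.] [252 146] [265 202] [ 0.5716 -0.1221] [0.0144 0.0627] dir 96.1
brown px [263. 114.] [256 100] [268 129] [ 0.5689 -0.0579] [0.0125 0.0298] dir 96.2
t 56.6 pos [ 0.5656 -0.1248  0.3944] jaw 5.9 tilt [ 0.043  0.009 -0.999] | travel [ 0.1905  0.0012 -0.0017] twist (np.float64(0.013), np.float64(-3.129)) | F [-0.4  0.8 -1.2] w 0.501
```

View pics/w18.png

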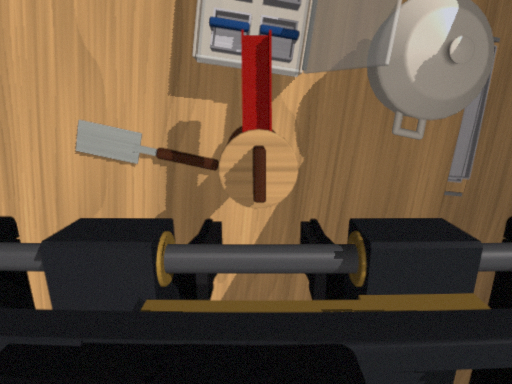

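View pics/t18.png

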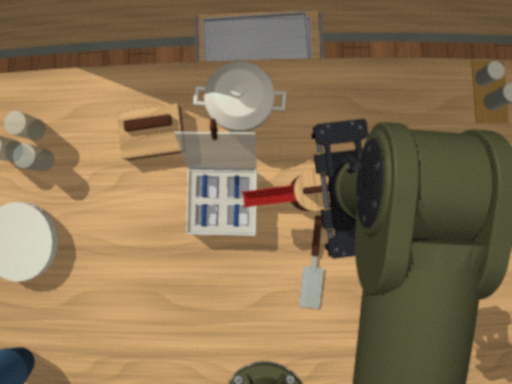

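The chute now points over the box and its mouth reaches the right-hand wall. I'll check the aim with the top view and the box corners.

```bash
python3 - <<'E'
from h import *
im=cv2.imread("pics/t18.png");cv2.imwrite("pics/z18.png",cv2.resize(im[125:245,175:335],None,fx=5,fy=5,interpolation=cv2.INTER_CUBIC))
rgb=im[:,:,::-1];H=hsv(rgb.copy());c=cam("top")
r=((H[...,0]<8)|(H[...,0]>172))&(H[...,1]>170)&(H[...,2]>60)
for k in blobs(r,100):
    m=np.zeros(r.shape,np.uint8);cv2.drawContours(m,[k],-1,1,-1);ys,xs=np.nonzero(m)
    P=plane(c,np.c_[xs,ys],.14)[:,:2];v=np.linalg.svd(P-P.mean(0))[2][0];print(P.mean(0),np.degrees(np.arctan2(v[1],v[0]))%180,P.min(0),P.max(0))
E
```

```text
[ 0.5607462  -0.02178843] 95.76318787780008 [ 0.53991521 -0.0806776 ] [0.58735719 0.03889143]
```

View pics/z18.png

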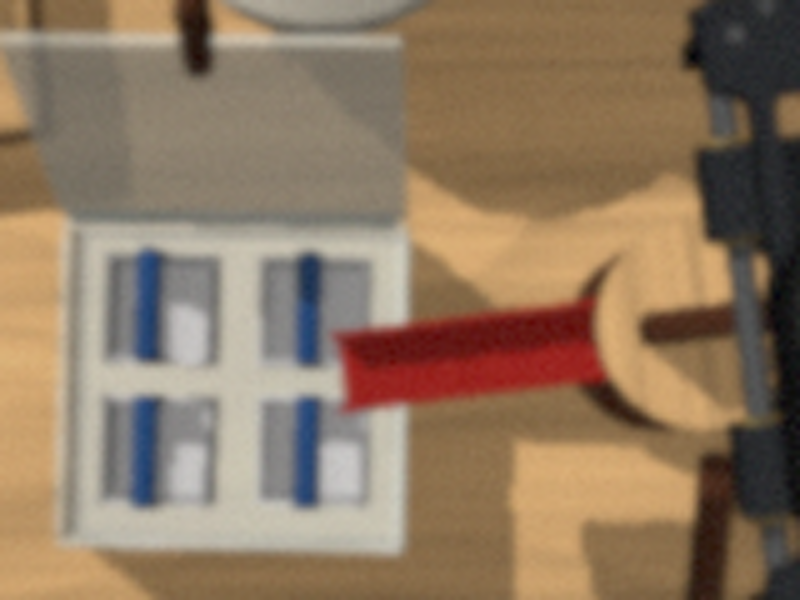

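```bash
python3 - <<'E'
from h import *
c=cam("top");z=lambda x,y:(175+x/5-.4,125+y/5-.4)
P=plane(c,[z(67,222),z(410,228),z(62,545),z(404,552)],.055);print(P.round(4),P.mean(0))
a=np.array([.5716,-.1221]);m=P.mean(0)[:2]
print("want top-rim",np.degrees(np.arctan2(*(m-a)[::-1])))
# wrist view of box rim near & fin; mid via baskets
q=plane(c,[z(343,334),z(345,411)],.148);print("mouth lips",q.round(4),q.mean(0));d=q.mean(0)[:2]-a;print(np.degrees(np.arctan2(d[1],d[0])),np.linalg.norm(d))
n=[.551,.1034]-a;print("want tri",np.degrees(np.arctan2(n[1],n[0])))
# lid angle: fin, top lid edge in top view
for s_,l in ((z(0,36),0),(z(402,40),0)):
    pass
hx=.551+.085
for th in (1.7,1.8,1.95):
    ex=np.array([[hx-.17*np.cos(th), .095+sgn*.09, .055+.17*np.sin(th)] for sgn in (1,-1)]);
    print(th,((proj(c,ex)-[174.6,124.6])*5).round(0).tolist())
E
```

```text
[[0.6364 0.188  0.055 ]
 [0.6295 0.0095 0.055 ]
 [0.4689 0.1925 0.055 ]
 [0.463  0.0157 0.055 ]] [0.54946126 0.10141777 0.055     ]
want top-rim 95.65651871252614
mouth lips [[0.5718 0.0402 0.148 ]
 [0.5359 0.0398 0.148 ]] [0.55387648 0.04000717 0.148     ]
96.2394868938165 0.1630731641495613
want tri 95.21962796151143
1.7 [[-3.0, 135.0], [412.0, 125.0]]
1.8 [[-1.0, 98.0], [412.0, 88.0]]
1.95 [[2.0, 46.0], [411.0, 36.0]]
```

```bash
python3 - <<'E'
from h import *
a=cv2.imread("pics/top0.png").astype(int);b=cv2.imread("pics/t18.png").astype(int);d=np.abs(a-b).sum(2)
for n,(x0,y0,x1,y1) in dict(tureen=(190,60,290,128),press=(117,100,180,155),lifter=(295,255,330,312)).items(): print(n,d[y0:y1,x0:x1].mean().round(1),(d[y0:y1,x0:x1]>90).mean().round(3))
print(ctrl.close_job())
E
```

```text
tureen 62.9 0.069
press 59.2 0.006
lifter 70.8 0.005
the job is handed in; nothing more can be done
None
```

The job was handed in at about 57 s of the 210 s allowed: lid open, all four baskets in the box, and the chute aimed at its middle.

- **Lid:** I lifted it by its fin along the hinge arc and released it near 1.9 rad. In the last top view its edge matches the fully open position of 1.95 rad, leaning on its stop.
- **Baskets:** All four stand upright, two by two and square with the box. Each was lowered until it touched the floor (5–7 N) before I let go. The near-right basket was knocked aside partway through, so I measured it again before picking it up.
- **Chute:** I screwed the head clockwise about 250° in two grips. My readings of its final direction were 95.8–96.2°. The wanted direction came out at 95.2° from one measurement of the box and 95.7° from another. It therefore points at the middle to within about 1°, probably around 0.5° short, which is close to the calibration error, so I left it.
- **Bystanders:** The tureen, cake lifter and press looked unmoved in the last top view. The image difference from the start was mostly uniform noise; about 7% of the tureen patch changed, which I put down to the opened lid and its fin overlapping it.
- **Tool tilt:** The tool drifted about 2.5° from vertical over the run. I could not correct this with the moves available, but it caused no visible harm.

At hand-in the gripper was open and clear, about 17 cm above the bar.

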